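# Prop the specimen case open and load the sample stones

## Task

Clear whatever lies on the lid of the wooden specimen case into the aluminium tray, then swing the lid right back past upright, flip up the steel stay on the case's left side and bring the lid forward so that it rests on the stay. Once the lid is propped, lay all the small sawn sample stones on the floor of the case, side by side, none on top of another. Leave the lid propped and do not disturb anything else on the bench.

Things in the scene. Friction and masses are not known exactly. Their poses are not given: they have to be found in the camera images.
- case: Plywood case fixed to the bench, outside 150 (x) x 270 (y) x 65 high, walls 10 thick, a dark rubber mat on its floor, open above under its lid. Origin: centre of the underside; x points from its front (robot side, handle) to its hinge side, y to its left, z up. The clear inside is x -65..65, y -125..125, the floor (top of the mat) 20 above the origin, 45 below the rim.
- lid (a joint): The lid's hinge angle in rad: 0 shut (as it starts), 1.57 upright, 1.85 leaning back against its stop, where it stays by its own weight. Below 1.57 it falls shut if let go, unless the stay holds it: resting on the raised stay it reads about 1.40. The lid is a plywood panel 150 x 300 x 10 (450 g; it overhangs the case's left side by 30), free-moving hinge. Its underside shuts on the case rim, so that its upper face then lies 75.5 above the case's origin.
- lid_hinge (a point): Point on the lid's hinge line, in the middle of the far rim of the case (75, 0, 65.5 in the case frame). Its axes turn with the lid and are those of the case when the lid is shut; the hinge line is along y.
- lid_handle (a point): Middle of the lid's handle: a round steel bar of 12 diameter along the case's y, 100 long, held 35 in front of the lid's front edge by a 12-thick arm at each end, the arms 100 apart (the gap between bar and lid edge is 29). It lies 185 from the hinge line towards the front, 5 above the level of the hinge line when shut.
- stay (a joint): The stay's hinge angle in rad: 0 folded down level along the left side of the case, pointing to the front (as it starts); it rises as it grows; 1.57 upright, 1.78 leaning a little back against its stop, where it stays by itself. With the lid resting on it it reads about 1.73. It cannot be raised past the shut lid.
- stay_pivot (a point): Pivot of the stay, on the outside of the case's left wall (30, 143, 55.5 in the case frame); it turns about the case's y. From it a rod of 8 diameter, 122 long, ends in the crossbar.
- stay_bar (a point): Grip point on the stay's crossbar: a round steel bar of 12 diameter at the rod's end, parallel to the case's y, sticking out 74 to the left of the rod; this point is 55 from the rod and 122.2 from the pivot line. Folded, it lies in front of the lid's left front corner, 55.5 above the bench. The lid's underside has a small steel cleat near its left edge, 121 from the hinge line, that catches this bar when the lid is brought forward onto the raised stay.
- tray: Shallow open aluminium tray fixed to the bench on the robot's right, outside 170 (x) x 180 (y) x 30 high, walls and floor 4 thick. Origin: centre of the underside.
- wedge: Loose wooden wedge, 110 long (x), 32 wide (y), 36 high at its -x end falling to 14 at its +x end, 90 g. Origin: centre of the underside. If present it lies on the lid.
- block: Loose wooden sanding block with a thin rubber sole, 95 (x) x 34 (y) x 34 high, 120 g. Origin: centre of the underside. If present it lies on the lid.
- stone_a: Loose sample stone, broken top, flat base and two sawn upright sides: 50 long (x), 38 wide between the sawn sides (y), 38 high, about 160 g. Origin: its middle, half its height above its base. On the bench left of the case.
- stone_b: As stone_a: 46 long (x), 40 wide between the sawn sides (y), 40 high.
- stone_c: As stone_a: 52 long (x), 36 wide between the sawn sides (y), 36 high.
- jar: Bystander, leave alone: amber glass jar, 64 diameter, 80 high. Origin: centre of its foot.
- cup: Bystander, leave alone: grey plastic cup, 72 diameter, 70 high. Origin: centre of its foot.
- flake: Bystander, leave alone: large ragged stone fragment, about 95 x 80 x 30, without sawn sides; not a sample. Origin: centre of its underside.
- offcut: Bystander, leave alone: squared timber offcut, 70 x 50 x 50. Origin: centre of its underside.
- scraper: Bystander, leave alone: flat scraper lying on the bench. Origin: near its middle, on its underside.
Not all that is in view belongs to the job. Leave any pink look-alike of the stone_c alone.

How it is judged:
By the outcome, as a careful person would: the job done as asked, in the order asked, and still so for the second after the job is handed in, with the robot touching nothing.
Of wedge, block only 1 to 2 are there at a start; the rules pass over those that are not, and their reading is None.
Of stone_a, stone_b, stone_c only 2 to 3 are there at a start; the rules pass over those that are not, and their reading is None.
At some moment in a run one of stone_a, stone_b, stone_c, wedge, block may be knocked a few centimetres aside while the robot is not near it.
Once in a run the grip may slacken for a moment while it holds something.
It also fails if it takes over 210 s, if anything falls off the work surface, if the arm or the gripper's body presses on something with over 40 N, if the wrist force passes 120 N, or if a joint passes its speed limit or range.

## Robot

A 6-joint arm with a two-finger parallel gripper is mounted at the origin on the work surface. World frame = base frame: x ahead of the robot, y to its left, z up, the work surface at z = 0. Lengths are in m, angles in rad, forces in N, time in s.
With the tool pointing down it reaches from about 0.4 to 0.825 m from the base axis. Payload 7 kg.
Tool frame: the origin (TCP) lies midway between the tips of the shut fingers; the grasp point (between the pads) lies 19 mm behind it; z points along the fingers, x is the direction in which the jaws open and shut, and the axes are right-handed (so a half turn about z gives the same grasp; the last joint's range is limited). The gripper opens to 88 mm and grips with 3 to 60 N. Pads are 19 mm wide; open, the fingers measure 130 mm over their backs; the gripper's body (78 mm by 193 mm) begins 47 mm behind the grasp point.
Start: joints at [1.545, 0.359, 0.012, 0, -1.224, -0.288], TCP at [0.208, 0.642, 0.227] pointing down, gripper open.
Joint ranges: [-3.07, 3.07], [-1.43, 2.12], [-1.02, 1.25], [-3.03, 1.67], [-3.05, -0], [-3.03, 3.03]. Speed limits (rad/s): [2.39, 2.39, 3.01, 3.14, 3.14, 3.14].

## Interface

Orientations are given as [roll, pitch, yaw] about the fixed x, y, z axes, in that order (R = Rz(yaw) Ry(pitch) Rx(roll)).
In Python, from station import arm, grab_frame, camera_params gives the robot as it stands.
- The arm moves only by the shell command python3 -m handwheel 'ROWS' [FORCE]. ROWS is JSON, a list that holds one entry, the list of rows, each a list of 5 numbers: the finger opening in m, from 0 to 0.0876, then the shift along the tool's x, y, z in m, then the turn about the tool's z in degrees. A call has 1 to 20 rows; each row is the pose to reach, as a shift and turn from the pose measured when the call began, along the tool's axes at that moment; what a row does not reach only later rows make up. A row lasts 1/12 s, in which the tool goes at most 41.7 mm and 7.16 degrees, less where a joint would pass 70% of its speed; a pose out of reach is approached as far as the arm can. A call with a gripper value outside its range is refused whole. The fingers move at their own pace and stop on an object; FORCE is the grip in N (left out, the last holds). Time passes only in rows, so rows that repeat a pose let the fingers close. It gives the time, the measured TCP pose, the force and the opening at its end, in the units of the state.
- arm.get_state(): the state, without advancing time (a new reading comes with each control period).
- grab_frame(name): name is "scene" or "top" or "wrist"; returns the picture (420x560x3 uint8, blue, green, red); there is no depth.
- camera_params(name): a dict with "intrinsics" (3x3 intrinsics, pixels), "R" (3x3) and "t" (3): a world point X has camera coordinates R X + t; the wrist camera has in their place "tool_from_camera" (4x4, takes a point from camera to tool coordinates, whose origin is the TCP and whose axes are the tool frame's). Camera axes: x right, y down, z forward; pixel columns grow to the right and rows downward; lengths in m; the calibration is good to about 2 mm. The wrist camera is an equidistant fisheye: a pixel r from the principal point sees the ray r / f radians off the axis. A picture is of the moment at which its call begins: read the wrist's pose just before it. camera_params takes no time and is no camera call.
- arm.job_done(): hands the job in, once; it reports no verdict.
The state is a dict: "t": time; "q": joint angles; "qd": joint speeds; "joint_efforts": joint torques, N m; "eef_pos": TCP position; "ee_rot": TCP orientation; "force": force on the tool from outside, world axes, zero at the start; "moment": the same for the moment, N m; "width": finger opening in m.
Only numpy, scipy, OpenCV 4.12 (cv2) and the standard library are available. Lean on these libraries where they do the work, as an engineer would, in place of code of your own. Each camera call takes 0.05 s, during which the arm holds its last target.

## Working session

There is one attempt and no reset: what is moved stays moved. The work goes in short steps, Python scripts to look and compute and a shell command to move; the robot and the scene stay as the last step left them, time stands still between calls to the robot, and variables do not carry over. Pictures are saved under pics/ and viewed, and the job is handed in when it is done.

```bash
ls; mkdir -p pics
python3 - <<'E'
from station import arm, grab_frame, camera_params
import cv2
s=arm.get_state();print(s)
for n in("scene","top","wrist"):
    cv2.imwrite(f"pics/{n}0.png",grab_frame(n));print(n,camera_params(n))
E
```

```text
pics
{'t': 0.0, 'q': array([ 1.54507748e+00,  3.59344518e-01,  1.10522380e-02, -3.58119664e-04,
       -1.22410061e+00, -2.88086018e-01]), 'qd': array([-7.89400139e-04,  2.10357056e-03, -4.18082073e-04,  2.40894630e-04,
       -6.57223935e-05,  1.38873537e-03]), 'joint_efforts': array([-1.92182000e-03, -5.82713342e+01,  2.93054974e+01,  6.99724361e+00,
        6.81298159e-03, -1.70704088e-04]), 'eef_pos': array([0.20823971, 0.64155317, 0.22564577]), 'ee_rot': array([-3.14146178e+00, -1.62642454e-03, -1.88472325e+00]), 'force': array([-0.15819026,  0.17036704,  0.00298909]), 'moment': array([0.04658764, 0.013464  , 0.0071201 ]), 'width': 0.08808075928939811}
scene {'intrinsics': array([[406.24202349,   0.        , 275.15696324],
       [  0.        , 406.24202349, 206.40562545],
       [  0.        ,   0.        ,   1.        ]]), 'R': array([[-0.53951273,  0.84192896, -0.00903538],
       [ 0.66131534,  0.41708369, -0.62346068],
       [-0.52114109, -0.34234021, -0.7818025 ]]), 't': array([ 0.24389615, -0.33913125,  1.52583552])}
top {'intrinsics': array([[501.00324595,   0.        ,
[... 158 characters left out ...]
  0.00723219],
       [-0.99092888,  0.02002479, -0.13288701],
       [ 0.13270892, -0.00998019, -0.99110481]]), 't': array([0.04926843, 0.54695587, 1.63376587])}
wrist {'intrinsics': array([[325.1922621 ,   0.        , 280.48080421],
       [  0.        , 325.1922621 , 207.00844378],
       [  0.        ,   0.        ,   1.        ]]), 'tool_from_camera': array([[ 9.99999120e-01, -9.96624248e-04, -8.75856943e-04,
         1.41576421e-04],
       [ 1.20945485e-03,  9.56141957e-01,  2.92901170e-01,
        -8.09723376e-02],
       [ 5.45531163e-04, -2.92901971e-01,  9.56142321e-01,
        -1.56961967e-01],
       [ 0.00000000e+00,  0.00000000e+00,  0.00000000e+00,
         1.00000000e+00]])}
```

View pics/scene0.png

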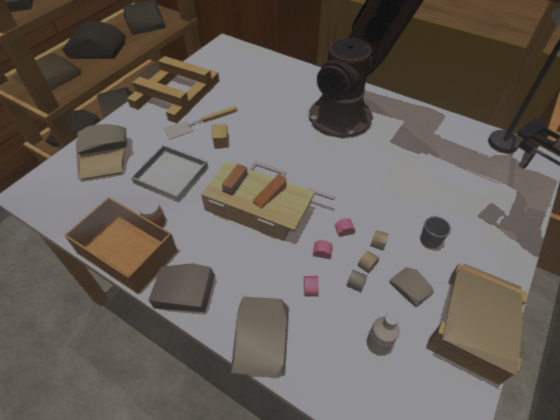

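View pics/top0.png

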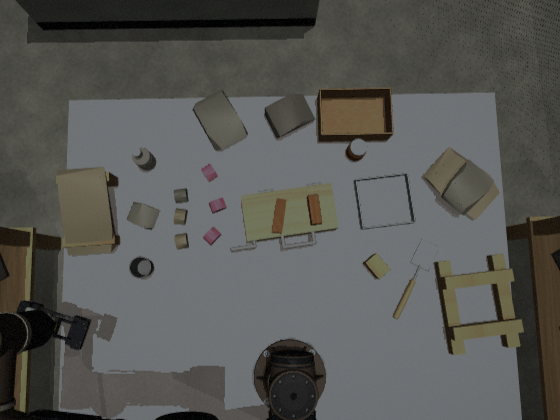

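View pics/wrist0.png

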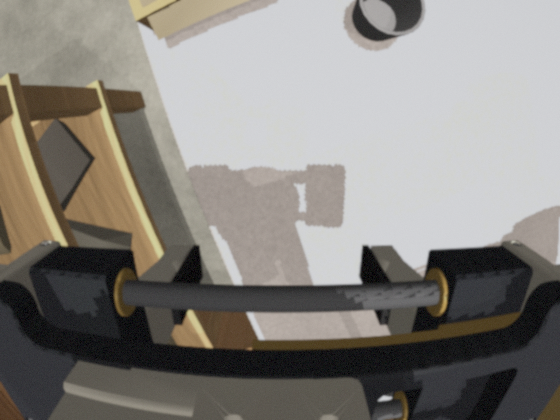

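The top view shows the case at about (290,212) with two dark items on the lid at (279,215) and (315,208), and the tray at (384,202). There are three tan stones at (181,196), (180,216) and (181,240), and three pink ones at (209,172), (217,205) and (212,236). I'll enlarge it to check.

```bash
cat > h.py <<'E'
import numpy as np, cv2
from station import arm, grab_frame, camera_params
from scipy.spatial.transform import Rotation as Ro
def ray(n,uv,state=None):
    p=camera_params(n);K=p["intrinsics"];u,v=uv
    if n!="wrist":
        d=np.linalg.inv(K)@[u,v,1];R=p["R"];return -R.T@p["t"],R.T@d/np.linalg.norm(d)
    dx,dy=u-K[0,2],v-K[1,2];r=np.hypot(dx,dy);th=r/K[0,0]
    d=np.array([np.sin(th)*dx/max(r,1e-9),np.sin(th)*dy/max(r,1e-9),np.cos(th)])
    T=p["tool_from_camera"];Rt=Ro.from_euler('xyz',state["ee_rot"]).as_matrix()
    return Rt@T[:3,3]+state["eef_pos"],Rt@T[:3,:3]@d
def on_z(n,uv,z,state=None):
    o,d=ray(n,uv,state);return o+d*(z-o[2])/d[2]
def tri(rs):
    A=np.zeros((3,3));b=np.zeros(3);
    for o,d in rs:
        M=np.eye(3)-np.outer(d,d);A+=M;b+=M@o
    X=np.linalg.solve(A,b);return X,[np.linalg.norm((np.eye(3)-np.outer(d,d))@(X-o)) for o,d in rs]
def proj(n,X):
    p=camera_params(n);c=p["R"]@X+p["t"];q=p["intrinsics"]@c;return q[:2]/q[2]
def projw(X,state):
    p=camera_params("wrist");K=p["intrinsics"];Rt=Ro.from_euler('xyz',state["ee_rot"]).as_matrix()
    t=Rt.T@(np.array(X)-state["eef_pos"]);T=p["tool_from_camera"];c=T[:3,:3].T@(t-T[:3,3])
    th=np.arctan2(np.hypot(c[0],c[1]),c[2]);f=np.arctan2(c[1],c[0]);return K[:2,2]+K[0,0]*th*np.array([np.cos(f),np.sin(f)])
def rel(tgt,yaw=None,st=None):
    """shift in tool axes to reach tgt (world TCP)"""
    st=st or arm.get_state();Rt=Ro.from_euler('xyz',st["ee_rot"]).as_matrix()
    return np.round(Rt.T@(np.array(tgt)-st["eef_pos"]),4)
E
python3 - <<'E'
import cv2
for n,(x0,y0,x1,y1) in dict(top=(120,140,440,300)).items():
    i=cv2.imread(f"pics/{n}0.png")[y0:y1,x0:x1];cv2.imwrite("pics/topcrop.png",cv2.resize(i,None,fx=2.5,fy=2.5,interpolation=cv2.INTER_CUBIC))
i=cv2.imread("pics/scene0.png")[120:310,130:460];cv2.imwrite("pics/scenecrop.png",cv2.resize(i,None,fx=2.4,fy=2.4,interpolation=cv2.INTER_CUBIC))
E
```

```text
(no output)
```

View pics/topcrop.png

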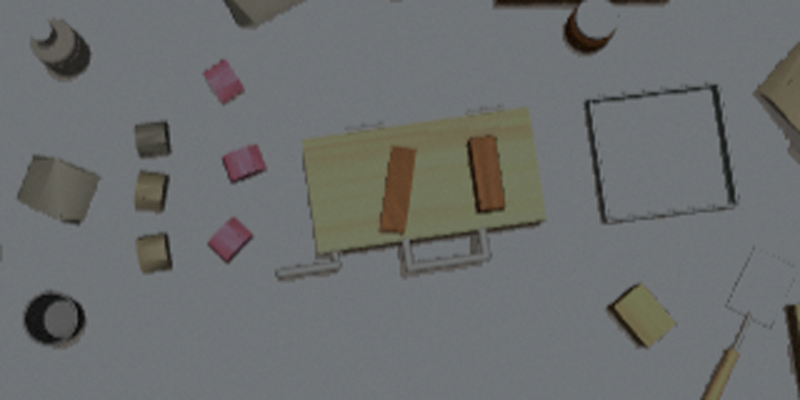

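View pics/scenecrop.png

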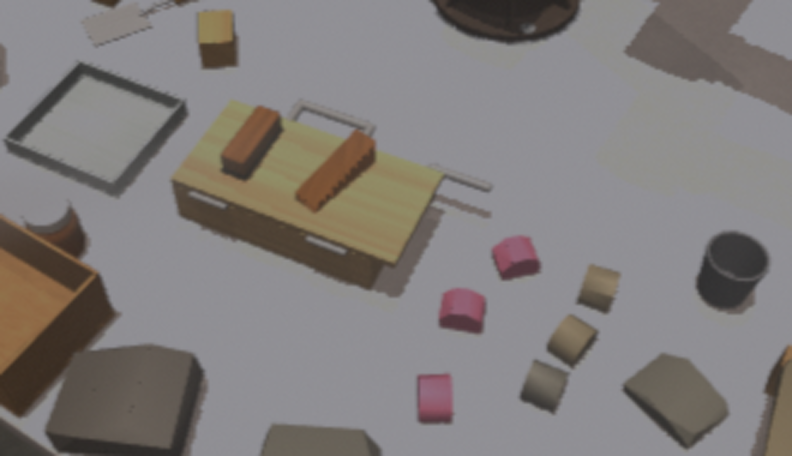

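Run:
```python
from h import *
i=cv2.imread("pics/top0.png");hsv=cv2.cvtColor(i,cv2.COLOR_BGR2HSV)
for n,(x,y) in dict(lid=(260,215),wedge=(279,215),block=(315,208),s1=(181,196),s2=(180,216),s3=(181,240),pink=(217,205),bench=(400,260)).items(): print(n,hsv[y,x],i[y,x])
def rect(m,z,roi,name):
    x0,y0,x1,y1=roi;mm=np.zeros_like(m);mm[y0:y1,x0:x1]=m[y0:y1,x0:x1]
    cs,_=cv2.findContours(mm,cv2.RETR_EXTERNAL,cv2.CHAIN_APPROX_NONE)
    c=max(cs,key=cv2.contourArea)
    P=np.array([on_z("top",p[0],z)[:2] for p in c],np.float32)*1000
    (cx,cy),(w,h),a=cv2.minAreaRect(P);b=cv2.boxPoints(((cx,cy),(w,h),a))
    print(name,"px",c.reshape(-1,2).mean(0),"ctr mm",cx,cy,"size",w,h,"ang",a)
yel=cv2.inRange(hsv,(18,70,60),(35,255,255))
rect(yel,.0755,(236,178,345,245),"lid")
red=cv2.inRange(hsv,(0,110,40),(16,255,255))
rect(red,.0755+.025,(265,190,292,240),"wedge")
rect(red,.0755+.034,(300,185,330,235),"block")
g=cv2.inRange(hsv,(10,45,0),(40,255,255))
for k,(r) in enumerate([(165,185,197,206),(165,206,197,228),(165,229,197,252)]): rect(g,.03,r,"s%d"%k)
pk=cv2.inRange(hsv,(150,60,0),(180,255,255))
for k,(r) in enumerate([(195,160,225,185),(205,192,230,216),(200,222,226,250)]): rect(pk,.03,r,"pink%d"%k)
for uv in [(353,180),(408,173),(415,222),(361,229)]: print("tray",on_z("top",uv,.03))
for uv in [(231.5,249),(255,245.5)]: print("staybar",on_z("top",uv,.0555))
for uv in [(281.5,248),(315.5,244.5)]: print("handle",on_z("top",uv,.0705))
```

```text
lid [ 35  54 117] [ 92 117 113]
wedge [ 13 141  96] [43 66 96]
block [ 13 143 102] [ 45  70 102]
s1 [22 33 84] [73 81 84]
s2 [ 22  64 103] [ 77  96 103]
s3 [ 23  57 108] [ 84 102 108]
pink [163  65 110] [ 98  82 110]
bench [100  13 118] [118 116 112]
lid px [313.09195402 192.89655172] ctr mm 583.2429809570312 -93.7748031616211 size 23.56989097595215 108.59115600585938 ang 1.4909262657165527
wedge px [278.64197531 215.71604938] ctr mm 512.03662109375 25.43842887878418 size 32.12123489379883 109.69636535644531 ang 80.72252655029297
block px [314.27027027 209.01351351] ctr mm 529.7890625 -87.06234741210938 size 94.65492248535156 34.74692153930664 ang 6.183865547180176Traceback (most recent call last):
  File "<stdin>", line 17, in <module>
  File "<stdin>", line 7, in rect
ValueError: max() iterable argument is empty
```

```bash
cat > m.py <<'E'
from h import *
def rect(m,z,roi,name,cam="top"):
    x0,y0,x1,y1=roi;mm=np.zeros_like(m);mm[y0:y1,x0:x1]=m[y0:y1,x0:x1]
    cs,_=cv2.findContours(mm,cv2.RETR_EXTERNAL,cv2.CHAIN_APPROX_NONE)
    if not cs: print(name,"none");return
    c=max(cs,key=cv2.contourArea)
    P=np.array([on_z(cam,p[0],z)[:2] for p in c],np.float32)*1000
    (cx,cy),(w,h),a=cv2.minAreaRect(P)
    print(name,"px",c.reshape(-1,2).mean(0).round(1),"ctr mm %.1f %.1f size %.1f %.1f ang %.1f"%(cx,cy,w,h,a));return cx,cy,w,h,a
E
python3 - <<'E'
from m import *
i=cv2.imread("pics/top0.png");hsv=cv2.cvtColor(i,cv2.COLOR_BGR2HSV)
yel=cv2.inRange(hsv,(5,35,70),(45,255,255))
yel=cv2.morphologyEx(yel,cv2.MORPH_OPEN,np.ones((3,3)))
rect(yel,.0755,(236,178,345,246),"lid")
g=cv2.inRange(hsv,(10,22,0),(45,255,255))
for k,(r) in enumerate([(165,185,197,206),(165,206,197,228),(165,229,197,252)]): rect(g,.03,r,"s%d"%k)
pk=cv2.inRange(hsv,(150,35,0),(180,255,255))
for k,(r) in enumerate([(195,160,225,185),(205,192,230,216),(200,222,226,250)]): rect(pk,.03,r,"pink%d"%k)
for uv in [(353,180),(408,173),(415,222),(361,229)]: print("tray",on_z("top",uv,.03))
for uv in [(231.5,249),(255,245.5)]: print("staybar",on_z("top",uv,.0555))
for uv in [(281.5,248),(315.5,244.5)]: print("handle",on_z("top",uv,.0705))
E
```

```text
lid px [288.7 211.7] ctr mm 527.7 -8.2 size 150.4 299.9 ang 7.3
s0 px [180.4 195.5] ctr mm 594.3 352.4 size 44.7 41.7 ang 6.4
s1 px [179.8 216.4] ctr mm 524.9 354.3 size 39.7 50.2 ang 82.0
s2 px [181.  240.8] ctr mm 442.7 350.4 size 47.5 42.4 ang 8.3
pink0 px [209.2 172.2] ctr mm 672.4 256.0 size 51.8 36.7 ang 31.0
pink1 px [216.9 204.8] ctr mm 561.1 229.3 size 39.7 51.4 ang 21.0
pink2 px [211.6 235.3] ctr mm 459.0 247.8 size 37.9 48.9 ang 44.3
tray [ 0.63582704 -0.22920722  0.03      ]
tray [ 0.65619535 -0.41650906  0.03      ]
tray [ 0.48924883 -0.43048661  0.03      ]
tray [ 0.46952033 -0.24890798  0.03      ]
staybar [0.41070344 0.18078856 0.0555    ]
staybar [0.42049631 0.10411702 0.0555    ]
handle [0.40979265 0.01824523 0.0705    ]
handle [ 0.41880023 -0.09197134  0.0705    ]
```

Lid measures 150.4 x 299.9 (expected 150 x 300), so the case yaw is about 7.3°. The wedge is (512, 25), 110 x 32, and the block (530, -87), 95 x 35. The three tan/grey stones at x≈350 mm left are the samples and the three pink ones are look-alikes. I'll move above the wedge and confirm with the wrist camera.

```bash
cat >> h.py <<'E'
def go(tgt,yaw_deg=None):
    s=arm.get_state();r=rel(tgt,st=s);cur=np.degrees(s["ee_rot"][2])
    t=None
    if yaw_deg is not None:
        d=(yaw_deg-cur+180)%360-180; t=round(-d,2)
    print("t=%.1f"%s["t"],"pos",s["eef_pos"].round(4),"rpy",np.degrees(s["ee_rot"]).round(2),"q6 %.2f w %.4f F"%(s["q"][5],s["width"]),s["force"].round(1),"| shift",r,"turn",t)
E
python3 -c "
from h import *
go([.505,.03,.22],-99.3)"
```

```text
t=0.1 pos [0.2083 0.6417 0.2258] rpy [-1.7999e+02 -7.0000e-02 -1.0798e+02] q6 -0.29 w 0.0878 F [-0.5 -0.   0.2] | shift [ 0.4902 -0.4711  0.0065] turn -8.68
```

```bash
python3 -m handwheel '[[[0.06,0.25,-0.235,0.006,-4],[0.06,0.49,-0.471,0.006,-8.7],[0.06,0.49,-0.471,0.006,-8.7],[0.06,0.49,-0.471,0.006,-8.7],[0.06,0.49,-0.471,0.006,-8.7],[0.06,0.49,-0.471,0.006,-8.7],[0.06,0.49,-0.471,0.006,-8.7],[0.06,0.49,-0.471,0.006,-8.7],[0.06,0.49,-0.471,0.006,-8.7],[0.06,0.49,-0.471,0.006,-8.7],[0.06,0.49,-0.471,0.006,-8.7],[0.06,0.49,-0.471,0.006,-8.7],[0.06,0.49,-0.471,0.006,-8.7],[0.06,0.49,-0.471,0.006,-8.7],[0.06,0.49,-0.471,0.006,-8.7],[0.06,0.49,-0.471,0.006,-8.7],[0.06,0.49,-0.471,0.006,-8.7],[0.06,0.49,-0.471,0.006,-8.7],[0.06,0.49,-0.471,0.006,-8.7],[0.06,0.49,-0.471,0.006,-8.7]]]'
python3 - <<'E'
from h import *
go([.512,.0254,.2],-99.3)
s=arm.get_state();i=grab_frame("wrist");cv2.imwrite("pics/w1.png",i);print(projw([.512,.0254,.1],s))
E
```

```text
t: 1.82
eef_pos: [0.5047, 0.0303, 0.2204]
ee_rot: [3.141, -0.001, -1.733]
force: [-0.3, -0.2, 0.7]
width: 0.0601
t=1.8 pos [0.5047 0.0303 0.2204] rpy [ 1.7998e+02 -7.0000e-02 -9.9310e+01] q6 0.96 w 0.0601 F [-0.3 -0.2  0.7] | shift [ 0.0037 -0.008   0.0204] turn -0.01
[284.33360904 193.90881199]
```

View pics/w1.png

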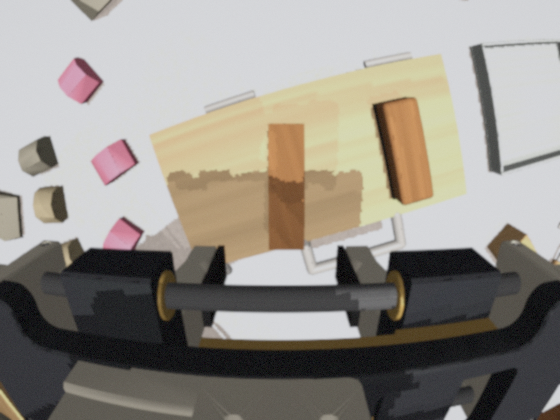

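Wrist view: the wedge at px (286,186), aligned with the jaws; the block at (405,150), both on the lid. Descending to grip the wedge.

```bash
python3 -m handwheel '[[[0.06,0.003,-0.008,0.04,0],[0.06,0.003,-0.008,0.08,0],[0.06,0.003,-0.008,0.11,0],[0.06,0.003,-0.008,0.13,0],[0.06,0.003,-0.008,0.14,0],[0.06,0.003,-0.008,0.14,0],[0.02,0.003,-0.008,0.14,0],[0.02,0.003,-0.008,0.14,0],[0.02,0.003,-0.008,0.14,0],[0.02,0.003,-0.008,0.14,0],[0.02,0.003,-0.008,0.14,0],[0.02,0.003,-0.008,0.14,0],[0.02,0.003,-0.008,0.13,0],[0.02,0.003,-0.008,0.10,0],[0.02,0.003,-0.008,0.06,0],[0.02,0.003,-0.008,0.0,0],[0.02,0.003,-0.008,0.0,0]]]' 30
python3 - <<'E'
from h import *
# tray frame
c=np.array([.5627,-.3313]);a=np.radians(6.2);ex=np.array([np.cos(a),np.sin(a)]);ey=np.array([-ex[1],ex[0]])
p=c+ey*.036;print(p);go([*p,.2],-90+6.2)
i=grab_frame("wrist");cv2.imwrite("pics/w2.png",i)
E
```

```text
t: 3.28
eef_pos: [0.5139, 0.0266, 0.2266]
ee_rot: [-3.136, 0.001, -1.732]
force: [1.6, -0.4, -0.8]
width: 0.0313
[ 0.55881202 -0.29551057]
t=3.3 pos [0.5139 0.0266 0.2266] rpy [-1.7965e+02  7.0000e-02 -9.9220e+01] q6 0.97 w 0.0313 F [ 1.6 -0.4 -0.8] | shift [ 0.3108 -0.0958  0.0268] turn -15.42
```

View pics/w2.png

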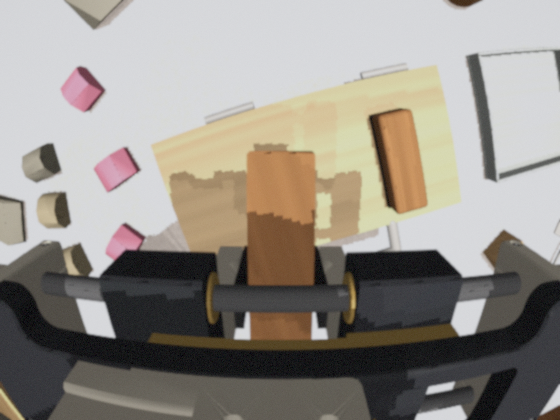

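```bash
python3 -m handwheel '[[[0.02,0.05,-0.016,0,-3],[0.02,0.1,-0.03,0,-6],[0.02,0.2,-0.06,0,-12],[0.02,0.311,-0.096,0,-15.4],[0.02,0.311,-0.096,0,-15.4],[0.02,0.311,-0.096,0,-15.4],[0.02,0.311,-0.096,0,-15.4],[0.02,0.311,-0.096,0.02,-15.4],[0.02,0.311,-0.096,0.06,-15.4],[0.02,0.311,-0.096,0.1,-15.4],[0.02,0.311,-0.096,0.14,-15.4]]]'
python3 -c "
from h import *
go([.5588,-.2955,.012],-83.8)"
```

```text
t: 4.25
eef_pos: [0.5609, -0.2963, 0.0876]
ee_rot: [-3.131, 0.0, -1.465]
force: [1.5, 0.2, -1.3]
width: 0.0317
t=4.2 pos [ 0.5609 -0.2963  0.0876] rpy [-1.7939e+02  1.0000e-02 -8.3930e+01] q6 1.86 w 0.0317 F [ 1.5  0.2 -1.3] | shift [-0.001   0.0028  0.0756] turn -0.13
```

```bash
python3 -m handwheel '[[[0.02,0,0.003,0.03,0],[0.02,0,0.003,0.06,0],[0.02,0,0.003,0.074,0],[0.02,0,0.003,0.076,0],[0.02,0,0.003,0.076,0],[0.045,0,0.003,0.076,0],[0.045,0,0.003,0.076,0],[0.045,0,0.003,0.076,0],[0.045,0,0.003,0.05,0],[0.045,0,0.003,0.01,0],[0.05,0,0.003,-0.05,0],[0.06,0,0.003,-0.13,0],[0.06,0,0.003,-0.13,0],[0.06,0,0.003,-0.13,0]]]'
python3 - <<'E'
from h import *
from m import rect
i=grab_frame("top");cv2.imwrite("pics/top1.png",i);hsv=cv2.cvtColor(i,cv2.COLOR_BGR2HSV)
red=cv2.inRange(hsv,(0,110,40),(16,255,255))
rect(red,.0755+.034,(290,180,340,240),"block")
rect(red,.004+.025,(345,165,430,240),"wedge")
go([.5298,-.0871,.2],-90+6.2)
E
```

```text
t: 5.42
eef_pos: [0.5588, -0.298, 0.226]
ee_rot: [-3.122, -0.005, -1.464]
force: [0.3, -0.9, 0.3]
width: 0.059
block px [313.6 208.3] ctr mm 531.6 -86.0 size 7.9 94.2 ang 81.2
wedge px [374.1 211.7] ctr mm 528.7 -296.3 size 43.0 36.1 ang 6.0
t=5.5 pos [ 0.5594 -0.2981  0.2269] rpy [-178.75   -0.3   -83.89] q6 1.86 w 0.0598 F [ 1.1 -0.3  2.8] | shift [-0.2131  0.0075  0.0256] turn -0.09
```

View pics/top1.png

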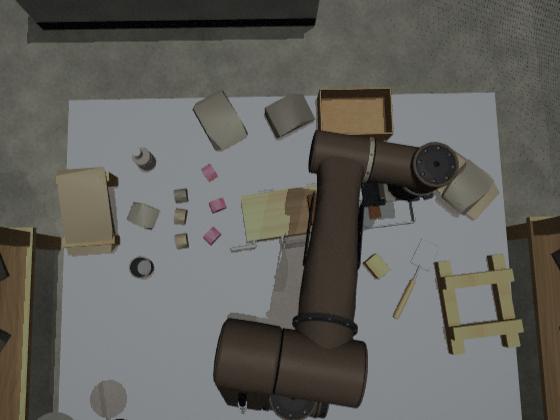

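```bash
python3 -m handwheel '[[[0.06,-0.05,0.002,0,0],[0.06,-0.1,0.004,0,0],[0.06,-0.15,0.006,0,0],[0.06,-0.19,0.007,0,0],[0.06,-0.213,0.007,0.01,0],[0.06,-0.213,0.007,0.02,0],[0.06,-0.213,0.007,0.02,0],[0.06,-0.213,0.007,0.02,0],[0.06,-0.213,0.007,0.02,0]]]'
python3 - <<'E'
from h import *
s=arm.get_state();go([.5298,-.0871,.08],-90+6.2)
i=grab_frame("wrist");cv2.imwrite("pics/w3.png",i)
for z in (.1095,):print(projw([.5298,-.0871,z],s))
E
```

```text
t: 6.22
eef_pos: [0.5306, -0.0878, 0.2066]
ee_rot: [-3.119, -0.006, -1.464]
force: [-0.2, -0.0, 0.7]
width: 0.0604
t=6.2 pos [ 0.5306 -0.0878  0.2066] rpy [-178.68   -0.32  -83.9 ] q6 1.47 w 0.0604 F [-0.2 -0.   0.7] | shift [-0.0015  0.0037  0.1265] turn -0.1
[278.26792659 213.9926595 ]
```

View pics/w3.png

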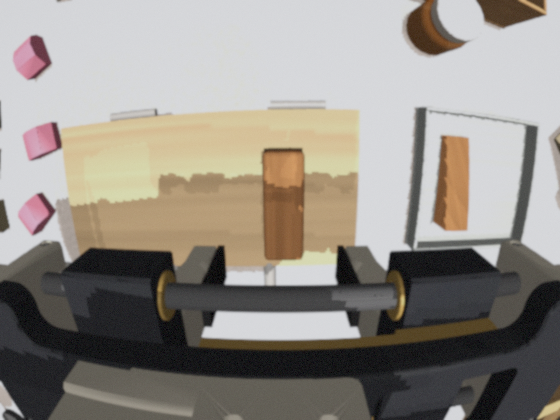

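Wedge is in the tray (px 455,183). Block is between the jaws (283,204). Gripping.

```bash
python3 -m handwheel '[[[0.06,0.001,0.003,0.04,0],[0.06,0.001,0.003,0.08,0],[0.06,0.001,0.003,0.11,0],[0.06,0.001,0.003,0.125,0],[0.06,0.001,0.003,0.125,0],[0.06,0.001,0.003,0.125,0],[0.02,0.001,0.003,0.125,0],[0.02,0.001,0.003,0.125,0],[0.02,0.001,0.003,0.125,0],[0.02,0.001,0.003,0.125,0],[0.02,0.001,0.003,0.125,0],[0.02,0.001,0.003,0.125,0],[0.02,0.001,0.003,0.115,0],[0.02,0.001,0.003,0.08,0],[0.02,0.001,0.003,0.04,0],[0.02,0.001,0.003,0.0,0],[0.02,0.001,0.003,-0.01,0],[0.02,0.001,0.003,-0.01,0],[0.02,0.001,0.003,-0.01,0]]]' 30
python3 - <<'E'
from h import *
c=np.array([.5627,-.3313]);a=np.radians(6.2);ex=np.array([np.cos(a),np.sin(a)]);ey=np.array([-ex[1],ex[0]])
p=c-ey*.036;print(p);go([*p,.15],-90+6.2)
E
```

```text
t: 7.85
eef_pos: [0.5274, -0.0891, 0.217]
ee_rot: [-3.117, -0.005, -1.465]
force: [-0.7, 0.8, -2.1]
width: 0.034
[ 0.56658798 -0.36708943]
t=7.8 pos [ 0.5274 -0.0891  0.217 ] rpy [-178.61   -0.27  -83.96] q6 1.47 w 0.0340 F [-0.7  0.8 -2.1] | shift [ 0.2803 -0.0081  0.0685] turn -0.16
```

```bash
python3 -m handwheel '[[[0.02,0.03,-0.001,0,0],[0.02,0.07,-0.002,0,0],[0.02,0.11,-0.003,0,0],[0.02,0.15,-0.004,0,0],[0.02,0.19,-0.006,0,0],[0.02,0.23,-0.007,0.0,0],[0.02,0.26,-0.008,0.0,0],[0.02,0.28,-0.008,0.02,0],[0.02,0.28,-0.008,0.06,0],[0.02,0.28,-0.008,0.1,0],[0.02,0.28,-0.008,0.14,0],[0.02,0.28,-0.008,0.14,0],[0.02,0.28,-0.008,0.14,0],[0.02,0.28,-0.008,0.14,0]]]'
python3 -c "
from h import *
go([.5666,-.367,.012],-83.8)"
```

```text
t: 9.02
eef_pos: [0.5689, -0.3674, 0.0796]
ee_rot: [-3.117, -0.006, -1.464]
force: [0.7, -1.3, -0.8]
width: 0.0335
t=9.0 pos [ 0.5689 -0.3674  0.0796] rpy [-178.61   -0.32  -83.91] q6 1.97 w 0.0335 F [ 0.7 -1.3 -0.8] | shift [-0.001   0.0039  0.0676] turn -0.11
```

```bash
python3 -m handwheel '[[[0.02,0,0.003,0.03,0],[0.02,0,0.003,0.06,0],[0.02,0,0.003,0.067,0],[0.02,0,0.003,0.067,0],[0.02,0,0.003,0.067,0],[0.045,0,0.003,0.067,0],[0.045,0,0.003,0.067,0],[0.045,0,0.003,0.067,0],[0.045,0,0.003,0.05,0],[0.045,0,0.003,0.01,0],[0.05,0,0.003,-0.05,0],[0.06,0,0.003,-0.1,0],[0.06,0,0.003,-0.14,0],[0.06,0,0.003,-0.14,0],[0.06,0,0.003,-0.14,0],[0.06,0,0.003,-0.14,0]]]'
python3 - <<'E'
from h import *
i=grab_frame("wrist");cv2.imwrite("pics/w4.png",i)
go([.42,-.037,.2],-172.7)
E
```

```text
t: 10.35
eef_pos: [0.5635, -0.3677, 0.2233]
ee_rot: [-3.112, -0.008, -1.464]
force: [-0.1, 0.6, -0.7]
width: 0.0603
t=10.4 pos [ 0.5626 -0.3672  0.2211] rpy [-178.47   -0.37  -83.92] q6 1.97 w 0.0600 F [-0.1 -0.6 -0.3] | shift [-0.3436  0.1073  0.016 ] turn 88.78
```

View pics/w4.png

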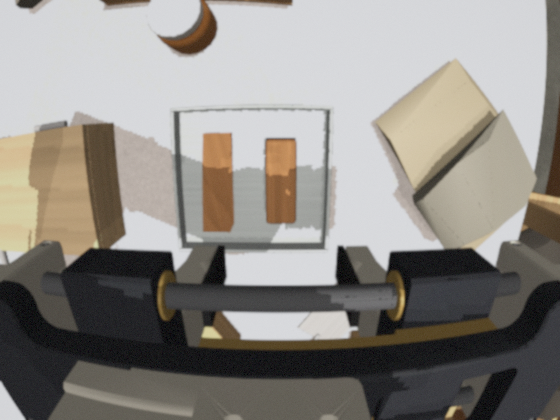

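Both pieces lie on the tray floor (px 218,182 and 281,180). Now the handle.

```bash
python3 -m handwheel '[[[0.06,-0.04,0.01,0,7],[0.05,-0.08,0.025,0,14],[0.05,-0.12,0.04,0,21],[0.05,-0.16,0.05,0,28],[0.05,-0.2,0.06,0,35],[0.05,-0.24,0.075,0,42],[0.05,-0.28,0.09,0,49],[0.05,-0.31,0.1,0,56],[0.05,-0.335,0.107,0.01,63],[0.05,-0.343,0.107,0.016,70],[0.05,-0.343,0.107,0.016,77],[0.05,-0.343,0.107,0.016,84],[0.05,-0.343,0.107,0.016,88.8],[0.05,-0.343,0.107,0.016,88.8],[0.05,-0.343,0.107,0.016,88.8],[0.05,-0.343,0.107,0.016,88.8]]]'
python3 - <<'E'
from h import *
s=arm.get_state();go([.42,-.037,.2],-172.7)
i=grab_frame("wrist");cv2.imwrite("pics/w5.png",i)
j=grab_frame("top");cv2.imwrite("pics/top2.png",j)
C=np.array([.5296,-.0231]);a=np.radians(7.3)
for n,x,y in (("h",-110,0),("h-",-110,-50),("h+",-110,50),("edge-",-75,-135),("edge+",-75,165)):
    p=[*(C+np.array([np.cos(a)*x-np.sin(a)*y,np.sin(a)*x+np.cos(a)*y])/1000),.0705];print(n,p,projw(p,s).round(1))
E
```

```text
t: 11.73
eef_pos: [0.4198, -0.0377, 0.1994]
ee_rot: [-3.134, 0.025, -3.012]
force: [-0.2, 0.6, 0.1]
width: 0.0501
t=11.7 pos [ 0.4198 -0.0377  0.1994] rpy [-179.58    1.44 -172.58] q6 -0.27 w 0.0501 F [-0.2  0.6  0.1] | shift [-0.0003  0.0007 -0.0006] turn 0.12
h [np.float64(0.4204916113150967), np.float64(-0.037077106946148554), 0.0705] [284.8 200.8]
h- [np.float64(0.42684484174516424), np.float64(-0.08667182907565003), 0.0705] [285.  146.1]
h+ [np.float64(0.4141383808850292), np.float64(0.01251761518335293), 0.0705] [284.5 250.8]
edge- [np.float64(0.47236163896693006), np.float64(-0.1665355953947553), 0.0705] [244.8  51.2]
edge+ [np.float64(0.4342422563865249), np.float64(0.13103273738225357), 0.0705] [252.9 341.7]
```

View pics/w5.png

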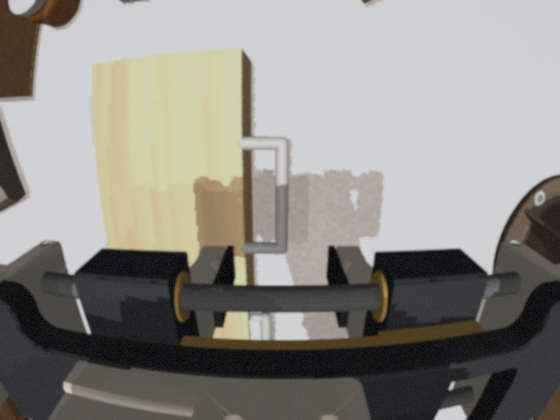

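View pics/top2.png

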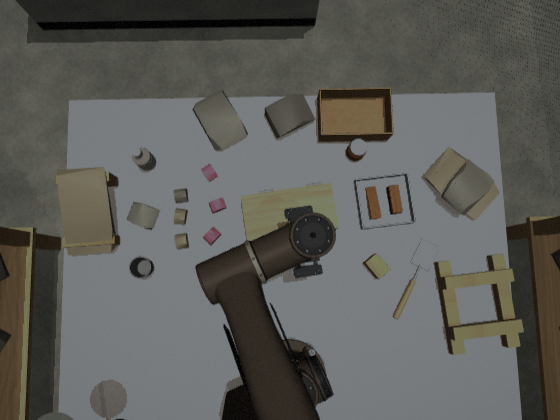

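```bash
python3 -m handwheel '[[[0.02,-0.002,0.001,0.03,0],[0.02,-0.002,0.001,0.06,0],[0.02,-0.002,0.001,0.085,0],[0.02,-0.002,0.001,0.1,0],[0.02,-0.002,0.001,0.105,0],[0.02,-0.002,0.001,0.105,0],[0.02,-0.002,0.001,0.105,0]]]' 15
python3 - <<'E'
from h import *
s=arm.get_state();go([.4218,-.037,.058],-172.7)
i=grab_frame("wrist");cv2.imwrite("pics/w6.png",i)
print(projw([.4205,-.0371,.0705],s),on_z("wrist",(283,200),.0705,s))
E
```

```text
t: 12.42
eef_pos: [0.4251, -0.0369, 0.0952]
ee_rot: [-3.134, 0.026, -3.012]
force: [1.8, 0.2, 0.6]
width: 0.0201
t=12.4 pos [ 0.4251 -0.0369  0.0952] rpy [-179.57    1.47 -172.56] q6 -0.28 w 0.0201 F [1.8 0.2 0.6] | shift [0.0042 0.0006 0.0371] turn 0.14
[291.4821661  246.25264289] [ 0.4294428  -0.06536341  0.0705    ]
```

View pics/w6.png

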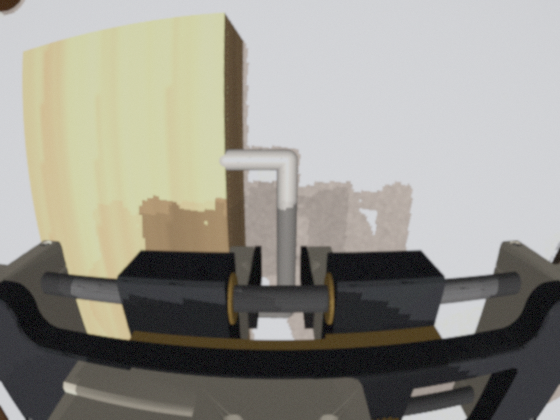

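```bash
python3 -m handwheel '[[[0.02,0.004,0.001,0.005,0],[0.02,0.004,0.001,0.015,0],[0.02,0.004,0.001,0.025,0],[0.02,0.004,0.001,0.031,0],[0.02,0.004,0.001,0.037,0],[0.02,0.004,0.001,0.037,0],[0.02,0.004,0.001,0.037,0]]]' 15
python3 - <<'E'
from h import *
s=arm.get_state();go([.4218,-.037,.058],-172.7)
i=grab_frame("wrist");cv2.imwrite("pics/w7.png",i)
E
```

```text
t: 13.05
eef_pos: [0.4224, -0.0364, 0.0587]
ee_rot: [-3.134, 0.027, -3.012]
force: [0.1, -0.4, -0.3]
width: 0.0196
t=13.1 pos [ 0.4224 -0.0364  0.0587] rpy [-179.59    1.53 -172.56] q6 -0.29 w 0.0196 F [ 0.1 -0.4 -0.3] | shift [ 0.0007 -0.0006  0.0007] turn 0.14
```

View pics/w7.png

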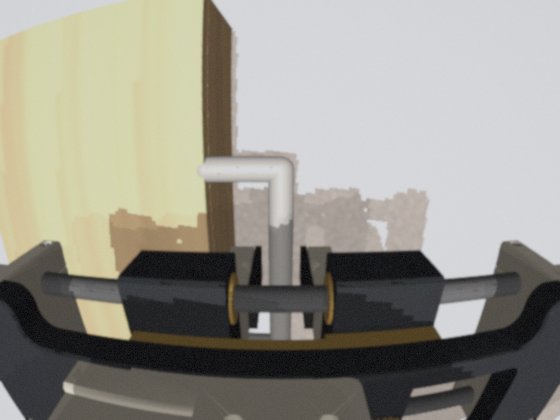

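```bash
cat >> h.py <<'E'
def arc(R,h,th0,ths,yaw=7.3):
    """rows (tool shift) moving a point at R along lid,h above hinge line, th0 -> ths, from current pose"""
    s=arm.get_state();Rt=Ro.from_euler('xyz',s["ee_rot"]).as_matrix()
    f=lambda t:np.array([-R*np.cos(t)+h*np.sin(t),R*np.sin(t)+h*np.cos(t)])
    a=np.radians(yaw)
    for t in ths:
        d=f(t)-f(th0);print("%.2f"%t,(Rt.T@np.array([np.cos(a)*d[0],np.sin(a)*d[0],d[1]])).round(4).tolist())
E
python3 -m handwheel '[[[0.02,0.001,0,0.004,0],[0.005,0.001,0,0.004,0],[0.005,0.001,0,0.004,0],[0.005,0.001,0,0.004,0],[0.005,0.001,0,0.004,0],[0.005,0.001,0,0.004,0]]]' 25
python3 - <<'E'
from h import *
go([.4218,-.037,.058],-172.7)
arc(.185,.005,0,np.arange(.05,1.0,.1))
E
```

```text
t: 13.6
eef_pos: [0.4227, -0.0362, 0.0552]
ee_rot: [-3.135, 0.029, -3.011]
force: [4.8, -1.7, -2.0]
width: 0.0114
t=13.6 pos [ 0.4227 -0.0362  0.0552] rpy [-179.6     1.67 -172.54] q6 -0.29 w 0.0114 F [ 4.8 -1.7 -2. ] | shift [ 0.0009 -0.0007 -0.0028] turn 0.16
0.05 [-0.0007, -0.0001, -0.0092]
0.15 [-0.0036, -0.0002, -0.0275]
0.25 [-0.0083, -0.0003, -0.0454]
0.35 [-0.0148, -0.0005, -0.0627]
0.45 [-0.0229, -0.0006, -0.0793]
0.55 [-0.0327, -0.0007, -0.095]
0.65 [-0.044, -0.0009, -0.1097]
0.75 [-0.0566, -0.001, -0.1232]
0.85 [-0.0706, -0.0011, -0.1353]
0.95 [-0.0857, -0.0013, -0.146]
```

```bash
python3 -m handwheel '[[[0.005,-0.001,0,-0.009,0],[0.005,-0.002,0,-0.018,0],[0.005,-0.004,0,-0.0275,0],[0.005,-0.006,0,-0.036,0],[0.005,-0.008,0,-0.045,0],[0.005,-0.0115,0,-0.054,0],[0.005,-0.015,-0.001,-0.063,0],[0.005,-0.019,-0.001,-0.071,0],[0.005,-0.023,-0.001,-0.079,0],[0.005,-0.028,-0.001,-0.087,0],[0.005,-0.033,-0.001,-0.095,0],[0.005,-0.038,-0.001,-0.1025,0],[0.005,-0.044,-0.001,-0.11,0],[0.005,-0.050,-0.001,-0.117,0],[0.005,-0.057,-0.001,-0.123,0],[0.005,-0.0635,-0.001,-0.1295,0],[0.005,-0.0706,-0.001,-0.135,0],[0.005,-0.078,-0.001,-0.141,0],[0.005,-0.0857,-0.001,-0.146,0],[0.005,-0.0857,-0.001,-0.146,0]]]'
python3 - <<'E'
from h import *
go([.4218,-.037,.058],-172.7)
cv2.imwrite("pics/w8.png",grab_frame("wrist"));cv2.imwrite("pics/s8.png",grab_frame("scene")[100:310,130:460])
arc(.185,.005,.95,np.arange(1.0,1.9,.05))
E
```

```text
t: 15.27
eef_pos: [0.5032, -0.0264, 0.2056]
ee_rot: [-3.133, 0.027, -3.011]
force: [-12.4, 0.6, 14.7]
width: 0.0112
t=15.3 pos [ 0.5032 -0.0264  0.2056] rpy [-179.51    1.55 -172.51] q6 -0.23 w 0.0112 F [-12.4   0.6  14.7] | shift [0.086  0.0013 0.1454] turn 0.19
1.00 [-0.0079, -0.0001, -0.0048]
1.05 [-0.0161, -0.0001, -0.0092]
1.10 [-0.0244, -0.0002, -0.0131]
1.15 [-0.033, -0.0002, -0.0167]
1.20 [-0.0417, -0.0003, -0.0198]
1.25 [-0.0506, -0.0003, -0.0224]
1.30 [-0.0595, -0.0004, -0.0247]
1.35 [-0.0686, -0.0004, -0.0264]
1.40 [-0.0778, -0.0005, -0.0277]
1.45 [-0.087, -0.0005, -0.0286]
1.50 [-0.0962, -0.0005, -0.029]
1.55 [-0.1055, -0.0005, -0.0289]
1.60 [-0.1147, -0.0006, -0.0284]
1.65 [-0.1239, -0.0006, -0.0274]
1.70 [-0.1331, -0.0006, -0.0259]
1.75 [-0.1421, -0.0006, -0.024]
1.80 [-0.1511, -0.0006, -0.0217]
1.85 [-0.1599, -0.0006, -0.0189]
```

View pics/w8.png

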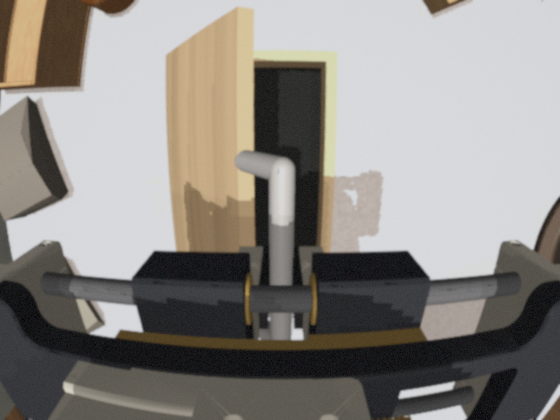

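View pics/s8.png

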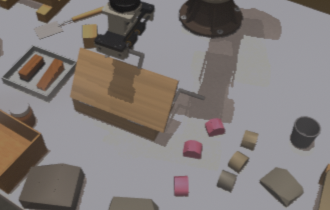

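```bash
python3 -m handwheel '[[[0.005,-0.004,0,-0.0022,0],[0.005,-0.008,0,-0.0044,0],[0.005,-0.0165,0,-0.0083,0],[0.005,-0.025,0,-0.0119,0],[0.005,-0.034,0,-0.015,0],[0.005,-0.043,0,-0.0176,0],[0.005,-0.052,0,-0.02,0],[0.005,-0.061,0,-0.0216,0],[0.005,-0.07,0,-0.023,0],[0.005,-0.079,0,-0.0238,0],[0.005,-0.088,0,-0.0242,0],[0.005,-0.0976,0,-0.0241,0],[0.005,-0.107,0,-0.0236,0],[0.005,-0.116,0,-0.0226,0],[0.005,-0.125,0,-0.021,0],[0.005,-0.134,0,-0.0192,0],[0.005,-0.134,0,-0.0192,0],[0.005,-0.134,0,-0.0192,0],[0.005,-0.134,0,-0.0192,0]]]'
python3 - <<'E'
from h import *
go([.4218,-.037,.058],-172.7)
cv2.imwrite("pics/w9.png",grab_frame("wrist"))
arc(.185,.005,1.75,[1.8,1.85])
E
```

```text
t: 16.95
eef_pos: [0.6377, -0.0095, 0.2307]
ee_rot: [-3.131, 0.032, -3.01]
force: [2.0, -1.6, 8.6]
width: 0.0115
t=16.9 pos [ 0.6377 -0.0095  0.2307] rpy [-179.41    1.86 -172.48] q6 -0.18 w 0.0115 F [ 2.  -1.6  8.6] | shift [0.2231 0.0027 0.1655] turn 0.22
1.80 [-0.0089, -0.0, 0.0024]
1.85 [-0.0177, -0.0, 0.0053]
```

View pics/w9.png

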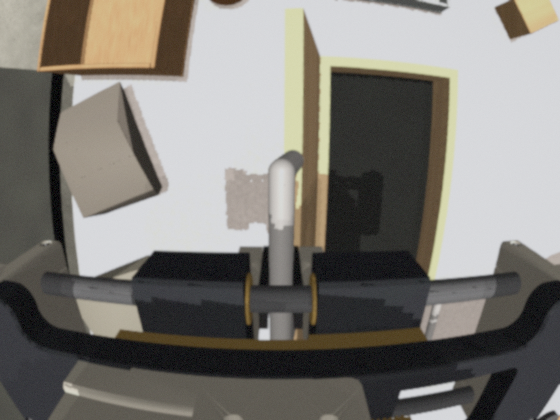

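```bash
python3 -m handwheel '[[[0.005,-0.006,0,0.001,0],[0.005,-0.012,0,0.003,0],[0.005,-0.016,0,0.005,0],[0.005,-0.016,0,0.005,0],[0.04,-0.016,0,0.005,0],[0.04,-0.016,0,0.005,0],[0.04,-0.016,0,0.005,0],[0.04,-0.016,0,0.005,0],[0.04,-0.016,0,-0.01,0],[0.04,-0.016,0,-0.03,0],[0.04,-0.016,0,-0.06,0],[0.04,-0.016,0,-0.06,0],[0.04,-0.016,0,-0.06,0]]]'
python3 - <<'E'
from h import *
C=np.array([.5296,-.0231]);a=np.radians(7.3)
x,y=-92.2,202
p=(C+np.array([np.cos(a)*x-np.sin(a)*y,np.sin(a)*x+np.cos(a)*y])/1000);print(p)
go([*p,.2],-172.7)
cv2.imwrite("pics/w10.png",grab_frame("wrist"));cv2.imwrite("pics/s10.png",cv2.resize(grab_frame("scene")[100:310,130:460],None,fx=2,fy=2))
E
```

```text
t: 18.08
eef_pos: [0.652, -0.007, 0.2934]
ee_rot: [-3.132, 0.036, -3.01]
force: [-0.4, -0.4, -0.7]
width: 0.0399
[0.41248028 0.16554732]
t=18.1 pos [ 0.652  -0.007   0.2934] rpy [-179.43    2.08 -172.48] q6 -0.17 w 0.0399 F [-0.4 -0.4 -0.7] | shift [0.2182 0.2032 0.0836] turn 0.22
```

View pics/w10.png

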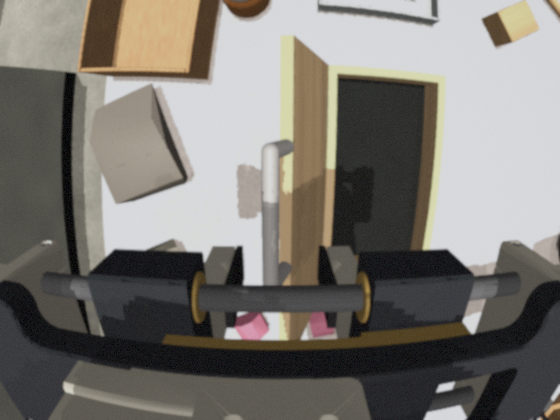

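View pics/s10.png

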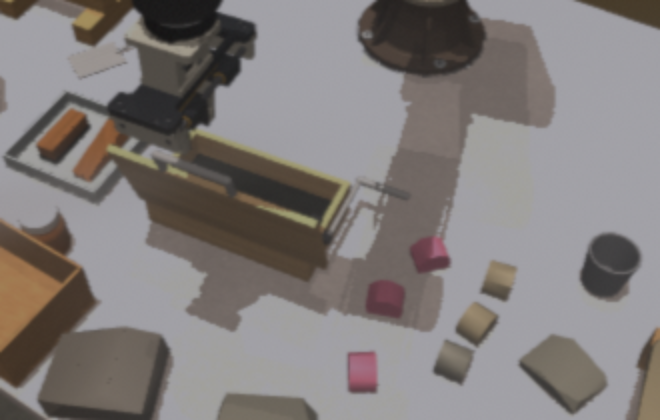

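Lid leans back at its stop (bar px 270,200), fingers free. Going to the stay crossbar.

```bash
python3 -m handwheel '[[[0.04,0.03,0.03,0,0],[0.04,0.06,0.06,0,0],[0.04,0.09,0.09,0,0],[0.04,0.12,0.115,0.0,0],[0.04,0.15,0.145,0,0],[0.03,0.18,0.17,0,0],[0.03,0.205,0.19,0.02,0],[0.025,0.218,0.203,0.05,0],[0.025,0.218,0.203,0.084,0],[0.025,0.218,0.203,0.084,0],[0.025,0.218,0.203,0.084,0],[0.025,0.218,0.203,0.084,0],[0.025,0.218,0.203,0.084,0]]]'
python3 - <<'E'
from h import *
s=arm.get_state();go([.4125,.1655,.1],-172.7)
cv2.imwrite("pics/w11.png",grab_frame("wrist"))
C=np.array([.5296,-.0231]);a=np.radians(7.3)
for x,y,z in((-92.2,143,55.5),(-92.2,202,55.5),(-92.2,217,55.5)):
  p=(C+np.array([np.cos(a)*x-np.sin(a)*y,np.sin(a)*x+np.cos(a)*y])/1000);print(p,projw([*p,z/1000],s))
E
```

```text
t: 19.27
eef_pos: [0.4125, 0.1656, 0.1995]
ee_rot: [-3.132, 0.034, -3.011]
force: [-0.7, -0.5, 0.9]
width: 0.0248
t=19.3 pos [0.4125 0.1656 0.1995] rpy [-179.48    1.93 -172.54] q6 -0.74 w 0.0248 F [-0.7 -0.5  0.9] | shift [0.0034 0.0008 0.0994] turn 0.16
[0.41997709 0.10702555] [287.42440938 134.38554147]
[0.41248028 0.16554732] [287.0585317  196.18758891]
[0.41057431 0.18042574] [286.94641699 211.14036929]
```

View pics/w11.png

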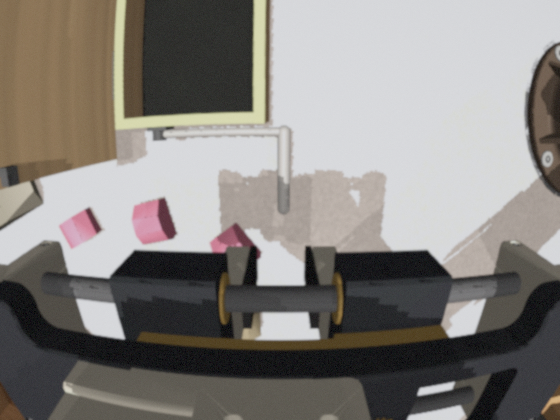

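```bash
python3 -m handwheel '[[[0.025,0.002,0,0.03,0],[0.025,0.002,0,0.06,0],[0.025,0.003,0,0.09,0],[0.025,0.004,0,0.115,0],[0.025,0.004,0,0.13,0],[0.025,0.0045,0,0.14,0],[0.025,0.0045,0,0.15,0],[0.025,0.0045,0,0.16,0],[0.025,0.0045,0,0.16,0],[0.025,0.0045,0,0.16,0]]]'
python3 - <<'E'
from h import *
s=arm.get_state();go([.4135,.1655,.04],-172.7)
cv2.imwrite("pics/w12.png",grab_frame("wrist"))
E
```

```text
t: 20.15
eef_pos: [0.4141, 0.1644, 0.0398]
ee_rot: [-3.133, 0.034, -3.012]
force: [0.0, -0.0, -0.3]
width: 0.0247
t=20.1 pos [0.4141 0.1644 0.0398] rpy [-179.49    1.94 -172.58] q6 -0.76 w 0.0247 F [ 0.  -0.  -0.3] | shift [ 0.0005  0.0012 -0.0003] turn 0.12
```

View pics/w12.png

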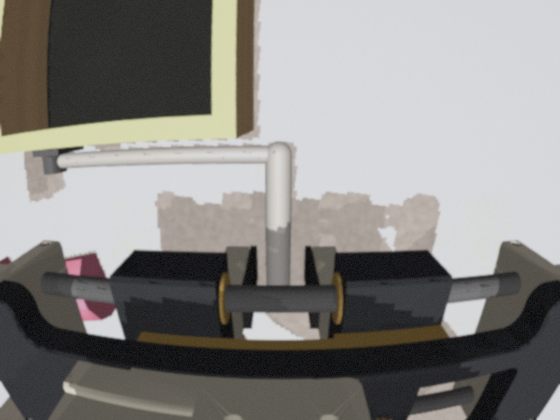

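```bash
python3 -m handwheel '[[[0.005,0,0,0,0],[0.005,0,0,0,0],[0.005,0,0,0,0],[0.005,0,0,0,0],[0.005,0,0,0,0],[0.005,0,0,0,0]]]' 25
python3 - <<'E'
from h import *
go([.4135,.1655,.04],-172.7)
arc(.1222,0,0,np.arange(.1,1.0,.1))
E
```

```text
t: 20.7
eef_pos: [0.4154, 0.1653, 0.0409]
ee_rot: [-3.134, 0.037, -3.012]
force: [4.7, -1.9, 0.2]
width: 0.011
t=20.7 pos [0.4154 0.1653 0.0409] rpy [-179.58    2.11 -172.55] q6 -0.76 w 0.0110 F [ 4.7 -1.9  0.2] | shift [0.0019 0.0005 0.0009] turn 0.15
0.10 [-0.0011, -0.0001, -0.0122]
0.20 [-0.0033, -0.0002, -0.0242]
0.30 [-0.0068, -0.0003, -0.0359]
0.40 [-0.0114, -0.0004, -0.0472]
0.50 [-0.0171, -0.0005, -0.058]
0.60 [-0.0239, -0.0006, -0.0682]
0.70 [-0.0316, -0.0006, -0.0776]
0.80 [-0.0403, -0.0007, -0.0862]
0.90 [-0.0497, -0.0008, -0.094]
```

```bash
python3 -m handwheel '[[[0.005,-0.0005,0,-0.006,0],[0.005,-0.001,0,-0.012,0],[0.005,-0.002,0,-0.018,0],[0.005,-0.003,0,-0.024,0],[0.005,-0.005,0,-0.030,0],[0.005,-0.007,0,-0.036,0],[0.005,-0.009,0,-0.0415,0],[0.005,-0.0114,0,-0.047,0],[0.005,-0.0142,0,-0.0526,0],[0.005,-0.017,-0.001,-0.058,0],[0.005,-0.0205,-0.001,-0.063,0],[0.005,-0.024,-0.001,-0.068,0],[0.005,-0.0316,-0.001,-0.0776,0],[0.005,-0.036,-0.001,-0.082,0],[0.005,-0.040,-0.001,-0.086,0],[0.005,-0.045,-0.001,-0.09,0],[0.005,-0.0497,-0.001,-0.094,0],[0.005,-0.0497,-0.001,-0.094,0],[0.005,-0.0497,-0.001,-0.094,0]]]'
python3 - <<'E'
from h import *
go([.4135,.1655,.04],-172.7)
cv2.imwrite("pics/w13.png",grab_frame("wrist"))
s=arm.get_state();d=s["eef_pos"]-[.4154,.1653,.0409];a=np.radians(7.3);x=d[0]*np.cos(a)+d[1]*np.sin(a);th=np.arctan2(d[2],.1222-x);print("theta",th,"R",np.hypot(d[2],.1222-x))
arc(.1222,0,th,[1,1.1,1.2,1.3,1.4,1.5,1.6,1.7,1.75])
E
```

```text
t: 22.28
eef_pos: [0.4599, 0.1707, 0.1382]
ee_rot: [-3.134, 0.035, -3.012]
force: [-15.9, 0.8, 18.1]
width: 0.011
t=22.3 pos [0.4599 0.1707 0.1382] rpy [-179.57    1.99 -172.56] q6 -0.67 w 0.0110 F [-15.9   0.8  18.1] | shift [0.0501 0.0016 0.0965] turn 0.14
theta 0.8979830210066805 R 0.12432775812980379
1.00 [-0.0104, -0.0001, -0.0069]
1.10 [-0.0212, -0.0001, -0.0126]
1.20 [-0.0325, -0.0002, -0.0172]
1.30 [-0.0442, -0.0003, -0.0207]
1.40 [-0.0562, -0.0003, -0.0229]
1.50 [-0.0684, -0.0004, -0.024]
1.60 [-0.0806, -0.0004, -0.0238]
1.70 [-0.0927, -0.0004, -0.0224]
1.75 [-0.0987, -0.0004, -0.0213]
```

View pics/w13.png

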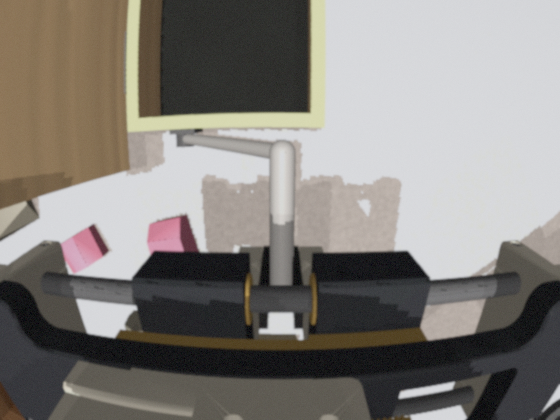

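```bash
python3 -m handwheel '[[[0.005,-0.005,0,-0.0037,0],[0.005,-0.0106,0,-0.007,0],[0.005,-0.016,0,-0.010,0],[0.005,-0.0216,0,-0.0128,0],[0.005,-0.027,0,-0.0152,0],[0.005,-0.033,0,-0.0175,0],[0.005,-0.039,0,-0.0194,0],[0.005,-0.045,0,-0.021,0],[0.005,-0.051,0,-0.0223,0],[0.005,-0.057,0,-0.0233,0],[0.005,-0.063,0,-0.024,0],[0.005,-0.0695,0,-0.0245,0],[0.005,-0.076,0,-0.0245,0],[0.005,-0.082,0,-0.0243,0],[0.005,-0.088,0,-0.0237,0],[0.005,-0.0945,0,-0.0229,0],[0.005,-0.0945,0,-0.0229,0],[0.005,-0.0945,0,-0.0229,0]]]'
python3 - <<'E'
from h import *
go([.4135,.1655,.04],-172.7)
cv2.imwrite("pics/w14.png",grab_frame("wrist"))
s=arm.get_state();d=s["eef_pos"]-[.4154,.1653,.0409];a=np.radians(7.3);x=d[0]*np.cos(a)+d[1]*np.sin(a);th=np.arctan2(d[2],.1222-x);print("theta",th,"R",np.hypot(d[2],.1222-x))
E
```

```text
t: 23.83
eef_pos: [0.5538, 0.1827, 0.1642]
ee_rot: [-3.133, 0.035, -3.012]
force: [0.1, -4.9, 2.1]
width: 0.011
t=23.8 pos [0.5538 0.1827 0.1642] rpy [-179.53    2.02 -172.56] q6 -0.56 w 0.0110 F [ 0.1 -4.9  2.1] | shift [0.1456 0.0021 0.1191] turn 0.14
theta 1.7086837130048376 R 0.12447616916831494
```

View pics/w14.png

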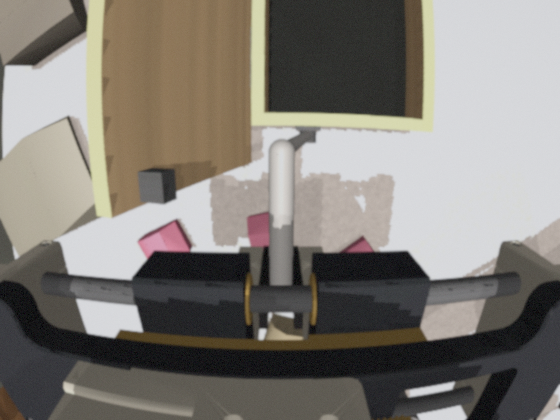

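```bash
python3 -m handwheel '[[[0.005,-0.005,0,0.001,0],[0.005,-0.009,0,0.0025,0],[0.005,-0.009,0,0.0025,0],[0.03,-0.009,0,0.0025,0],[0.03,-0.009,0,0.0025,0],[0.03,-0.009,0,0.0025,0],[0.03,-0.009,0,-0.02,0],[0.03,-0.009,0,-0.05,0],[0.03,-0.009,0,-0.09,0],[0.03,-0.009,0,-0.13,0],[0.03,-0.009,0,-0.13,0],[0.03,-0.009,0,-0.13,0],[0.03,-0.009,0,-0.13,0]]]'
python3 - <<'E'
from h import *
H=np.array([.5296,-.0231]);a=np.radians(7.3)
r=lambda t:np.array([-185*np.cos(t)+5*np.sin(t),185*np.sin(t)+5*np.cos(t)])
d=r(1.85);p=H+np.array([np.cos(a),np.sin(a)])*(75+d[0])/1000;print(p,.0655+d[1]/1000)
s=arm.get_state();go([*p,.3],-172.7)
cv2.imwrite("pics/w15.png",grab_frame("wrist"));cv2.imwrite("pics/s15.png",cv2.resize(grab_frame("scene")[100:310,130:460],None,fx=2,fy=2))
E
```

```text
t: 24.97
eef_pos: [0.5581, 0.1849, 0.2944]
ee_rot: [-3.135, 0.036, -3.012]
force: [-0.4, 0.6, -0.4]
width: 0.0301
[ 0.65933044 -0.00648115] 0.24195796131630792
t=25.0 pos [0.5581 0.1849 0.2944] rpy [-179.6     2.06 -172.55] q6 -0.55 w 0.0301 F [-0.4  0.6 -0.4] | shift [-0.0757 -0.2029 -0.0014] turn 0.15
```

View pics/w15.png

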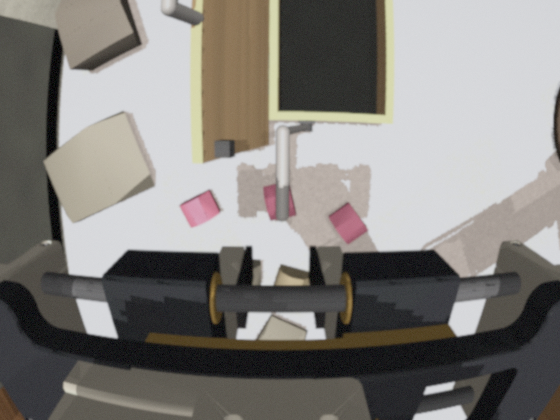

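View pics/s15.png

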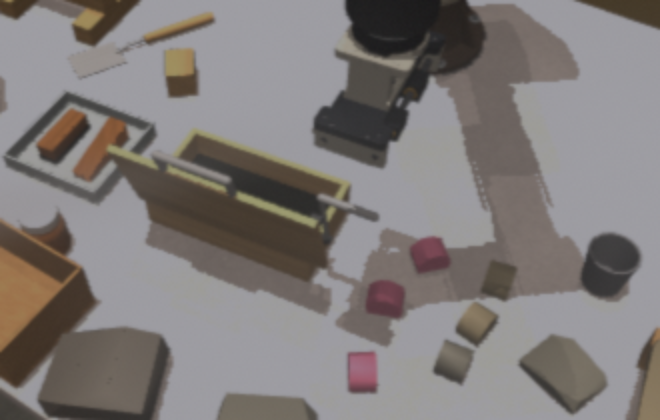

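Stay is up against its stop. Back to the lid handle.

```bash
python3 -m handwheel '[[[0.04,-0.012,-0.04,0,0],[0.04,-0.024,-0.08,0,0],[0.04,-0.04,-0.12,0,0],[0.04,-0.06,-0.16,0,0],[0.04,-0.07,-0.19,0,0],[0.04,-0.075,-0.203,0,0],[0.04,-0.075,-0.203,0,0],[0.04,-0.075,-0.203,0,0],[0.04,-0.075,-0.203,0.0,0]]]'
python3 - <<'E'
from h import *
s=arm.get_state();go([.6593,-.0065,.226],-172.7)
print(projw([.6593,-.0065,.242],s))
cv2.imwrite("pics/w16.png",grab_frame("wrist"))
E
```

```text
t: 25.82
eef_pos: [0.6578, -0.0067, 0.2964]
ee_rot: [-3.133, 0.032, -3.012]
force: [0.8, -0.3, -0.4]
width: 0.0401
t=25.8 pos [ 0.6578 -0.0067  0.2964] rpy [-179.51    1.84 -172.55] q6 -0.17 w 0.0401 F [ 0.8 -0.3 -0.4] | shift [0.0007 0.0007 0.0704] turn 0.15
[282.90423462 228.82697632]
```

View pics/w16.png

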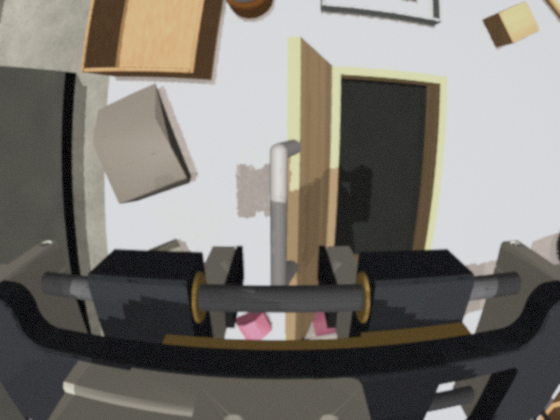

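```bash
python3 -m handwheel '[[[0.03,-0.001,0,0.03,0],[0.03,-0.002,0,0.05,0],[0.03,-0.002,0,0.065,0],[0.03,-0.002,0,0.07,0],[0.03,-0.002,0,0.07,0],[0.03,-0.002,0,0.07,0],[0.005,-0.002,0,0.07,0],[0.005,-0.002,0,0.07,0],[0.005,-0.002,0,0.07,0],[0.005,-0.002,0,0.07,0],[0.005,-0.002,0,0.07,0],[0.005,-0.002,0,0.07,0]]]' 25
python3 - <<'E'
from h import *
s=arm.get_state();go([.6593,-.0065,.226],-172.7)
cv2.imwrite("pics/w17.png",grab_frame("wrist"))
arc(.186,.005,1.85,np.arange(1.8,1.34,-.05))
E
```

```text
t: 26.87
eef_pos: [0.6617, -0.0064, 0.2279]
ee_rot: [-3.133, 0.033, -3.011]
force: [-3.6, 1.9, 5.7]
width: 0.011
t=26.9 pos [ 0.6617 -0.0064  0.2279] rpy [-179.51    1.88 -172.51] q6 -0.17 w 0.0110 F [-3.6  1.9  5.7] | shift [0.0025 0.0003 0.0018] turn 0.19
1.80 [0.0088, 0.0, -0.0029]
1.75 [0.0178, 0.0, -0.0053]
1.70 [0.0269, 0.0, -0.0073]
1.65 [0.0361, 0.0, -0.0088]
1.60 [0.0453, 0.0001, -0.0099]
1.55 [0.0546, 0.0001, -0.0104]
1.50 [0.0639, 0.0001, -0.0106]
1.45 [0.0732, 0.0002, -0.0102]
1.40 [0.0825, 0.0002, -0.0094]
1.35 [0.0917, 0.0002, -0.0082]
```

View pics/w17.png

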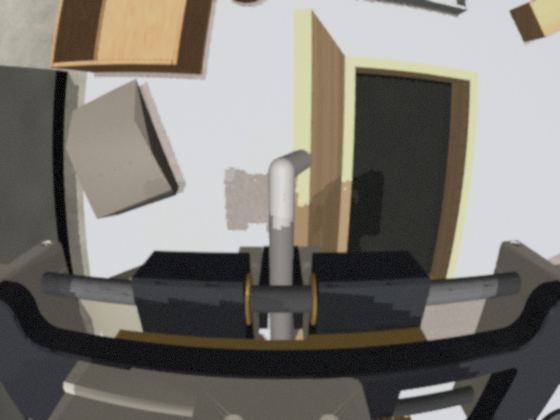

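```bash
python3 -m handwheel '[[[0.005,0.004,0,-0.0015,0],[0.005,0.009,0,-0.003,0],[0.005,0.018,0,-0.0053,0],[0.005,0.027,0,-0.0073,0],[0.005,0.036,0,-0.0088,0],[0.005,0.045,0,-0.0099,0],[0.005,0.0545,0,-0.0104,0],[0.005,0.059,0,-0.0105,0],[0.005,0.064,0,-0.0106,0],[0.005,0.0685,0,-0.0104,0],[0.005,0.073,0,-0.0102,0],[0.005,0.073,0,-0.0102,0],[0.005,0.073,0,-0.0102,0]]]'
python3 - <<'E'
from h import *
go([.6617,-.0064,.2279],-172.7)
cv2.imwrite("pics/w18.png",grab_frame("wrist"));cv2.imwrite("pics/s18.png",cv2.resize(grab_frame("scene")[100:310,130:460],None,fx=2,fy=2))
E
```

```text
t: 28.0
eef_pos: [0.5889, -0.0156, 0.2358]
ee_rot: [-3.133, 0.033, -3.011]
force: [-0.3, 4.7, 4.7]
width: 0.0109
t=28.0 pos [ 0.5889 -0.0156  0.2358] rpy [-179.53    1.89 -172.5 ] q6 -0.19 w 0.0109 F [-0.3  4.7  4.7] | shift [-0.0731 -0.0003  0.0103] turn 0.2
```

View pics/w18.png

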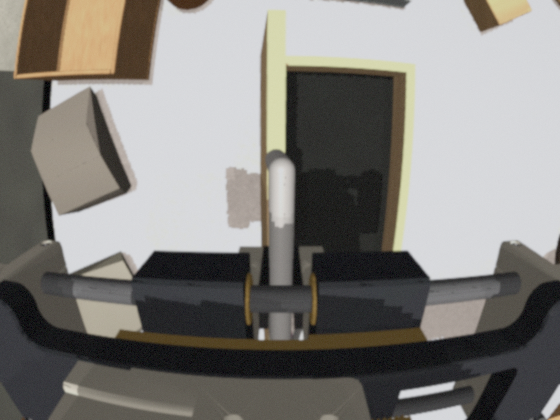

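View pics/s18.png

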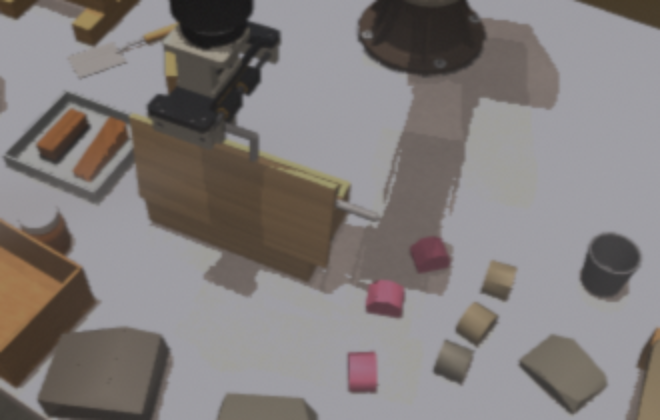

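```bash
python3 -m handwheel '[[[0.005,0.003,0,0,0],[0.005,0.006,0,0.0005,0],[0.005,0.008,0,0.001,0],[0.005,0.010,0,0.001,0],[0.005,0.010,0,0.001,0],[0.005,0.010,0,0.001,0]]]'
python3 -c "
from h import *
go([.6617,-.0064,.2279],-172.7)"
```

```text
t: 28.6
eef_pos: [0.579, -0.0169, 0.2343]
ee_rot: [-3.133, 0.033, -3.011]
force: [-1.7, 5.1, 4.0]
width: 0.0109
t=28.6 pos [ 0.579  -0.0169  0.2343] rpy [-179.53    1.86 -172.5 ] q6 -0.19 w 0.0109 F [-1.7  5.1  4. ] | shift [-0.0831 -0.0003  0.0092] turn 0.2
```

```bash
python3 -m handwheel '[[[0.005,0.002,0,0,0],[0.005,0.004,0,0.0005,0],[0.005,0.004,0,0.0005,0],[0.005,0.004,0,0.0005,0]]]'
python3 -m handwheel '[[[0.005,0.002,0,0,0],[0.005,0.004,0,0.0005,0],[0.005,0.004,0,0.0005,0],[0.005,0.004,0,0.0005,0]]]'
python3 - <<'E'
from h import *
go([.6617,-.0064,.2279],-172.7)
cv2.imwrite("pics/w19.png",grab_frame("wrist"));cv2.imwrite("pics/s19.png",cv2.resize(grab_frame("scene")[150:260,170:350],None,fx=4,fy=4,interpolation=cv2.INTER_CUBIC))
E
```

```text
t: 28.93
eef_pos: [0.5748, -0.0174, 0.2335]
ee_rot: [-3.134, 0.032, -3.011]
force: [-0.6, 5.1, 2.8]
width: 0.0112
t: 29.27
eef_pos: [0.5713, -0.0179, 0.2331]
ee_rot: [-3.134, 0.033, -3.011]
force: [1.9, 4.4, 2.4]
width: 0.0114
t=29.3 pos [ 0.5713 -0.0179  0.2331] rpy [-179.54    1.91 -172.5 ] q6 -0.20 w 0.0114 F [1.9 4.4 2.4] | shift [-0.0909 -0.0004  0.0082] turn 0.2
```

View pics/s19.png

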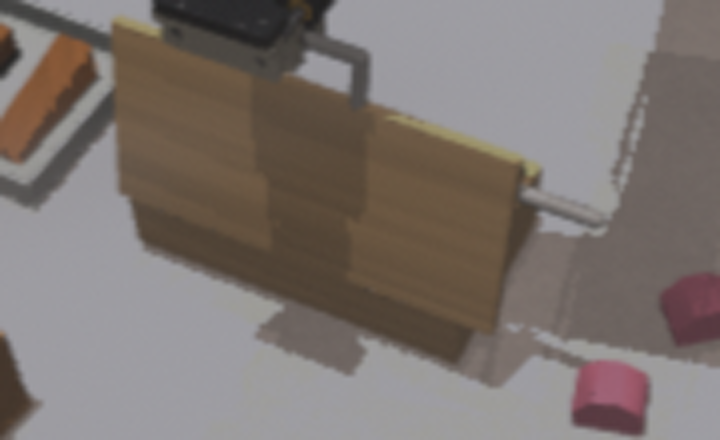

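```bash
python3 -m handwheel '[[[0.005,0.002,0,0,0],[0.005,0.004,0,0.0005,0],[0.005,0.004,0,0.0005,0],[0.005,0.004,0,0.0005,0]]]'
python3 - <<'E'
from h import *
go([.6617,-.0064,.2279],-172.7)
E
```

```text
t: 29.7
eef_pos: [0.5693, -0.0182, 0.2328]
ee_rot: [-3.133, 0.037, -3.01]
force: [7.6, 2.7, -1.2]
width: 0.0112
t=29.7 pos [ 0.5693 -0.0182  0.2328] rpy [-179.53    2.12 -172.48] q6 -0.20 w 0.0112 F [ 7.6  2.7 -1.2] | shift [-0.0929 -0.0003  0.0083] turn 0.22
```

Run:
```python
from h import *
cv2.imwrite("pics/t20.png",cv2.resize(grab_frame("top")[140:280,200:380],None,fx=4,fy=4,interpolation=cv2.INTER_CUBIC));cv2.imwrite("pics/w20.png",grab_frame("wrist"))
```

```text
(no output)
```

View pics/t20.png

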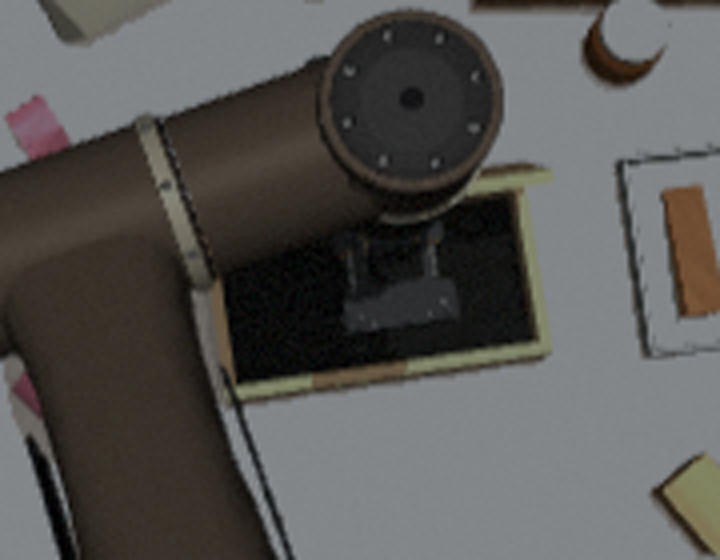

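View pics/w20.png

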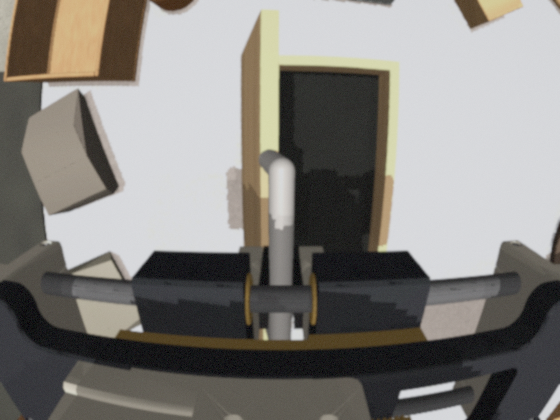

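```bash
cat >> h.py <<'E'
def on_caseplane(cam,uv,yc):
    C=np.array([.5296,-.0231]);a=np.radians(7.3);ex=np.array([np.cos(a),np.sin(a)]);ey=np.array([-ex[1],ex[0]])
    o,d=ray(cam,uv);t=(yc-(o[:2]-C)@ey)/(d[:2]@ey);X=o+t*d
    return np.array([(X[:2]-C)@ex,X[2]])*1000
E
python3 - <<'E'
from h import *
for n,uv,y in (("bar tip",(321,205.5),.217),("lid corner back",(300.5,190.5),.165),("lid corner front",(304.7,192.2),.165)):
    x,z=on_caseplane("scene",uv,y);print(n,x,z,"stay ang",np.arctan2(z-55.5,30-x),"R",np.hypot(z-55.5,30-x),"lid ang",np.arctan2(z-65.5,75-x),"R",np.hypot(z-65.5,75-x))
E
```

```text
bar tip 33.281532816368816 158.71768139985153 stay ang 1.60257797345501 R 103.26983204782586 lid ang 1.1499915755262815 R 102.12720807755365
lid corner back 52.50562283349163 213.14738397577315 stay ang 1.7125974483957955 R 159.2457243806823 lid ang 1.4196069127860511 R 149.3510863669847
lid corner front 20.3673048897587 172.56836767555438 stay ang 1.4886986260135322 R 117.46400097606778 lid ang 1.0989745232520014 R 120.20135910927249
```

```bash
python3 -m handwheel '[[[0.005,0.002,0,0,0],[0.005,0.004,0,0.0005,0],[0.005,0.004,0,0.0005,0],[0.005,0.004,0,0.0005,0]]]'
python3 - <<'E'
from h import *
go([.6617,-.0064,.2279],-172.7)
cv2.imwrite("pics/s21.png",cv2.resize(grab_frame("scene")[170:240,250:350],None,fx=8,fy=8,interpolation=cv2.INTER_CUBIC))
E
```

```text
t: 30.13
eef_pos: [0.5682, -0.0184, 0.2327]
ee_rot: [-3.133, 0.042, -3.01]
force: [12.4, 2.6, -2.5]
width: 0.0114
t=30.1 pos [ 0.5682 -0.0184  0.2327] rpy [-179.51    2.43 -172.46] q6 -0.20 w 0.0114 F [12.4  2.6 -2.5] | shift [-0.094  -0.0003  0.0088] turn 0.24
```

View pics/s21.png

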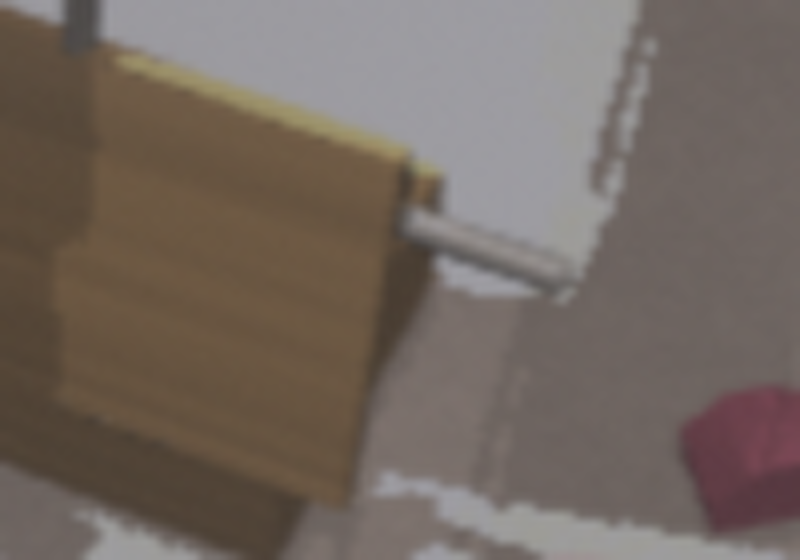

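Resistance rises stiffly (12 N for 1 mm) and the dark cleat shows just above the crossbar (px ~301,192), so the bar is caught. Relieving and opening carefully.

```bash
python3 -m handwheel '[[[0.005,-0.002,0,0,0],[0.005,-0.002,0,0,0],[0.016,-0.002,0,0,0],[0.016,-0.002,0,0,0],[0.016,-0.002,0,0,0]]]'
python3 - <<'E'
from h import *
go([.6617,-.0064,.2279],-172.7)
cv2.imwrite("pics/w22.png",grab_frame("wrist"))
E
```

```text
t: 30.6
eef_pos: [0.5698, -0.0187, 0.2325]
ee_rot: [-3.132, 0.041, -3.01]
force: [2.2, 0.5, 0.7]
width: 0.0157
t=30.6 pos [ 0.5698 -0.0187  0.2325] rpy [-179.47    2.37 -172.46] q6 -0.20 w 0.0157 F [2.2 0.5 0.7] | shift [-0.0924  0.0002  0.0084] turn 0.24
```

View pics/w22.png

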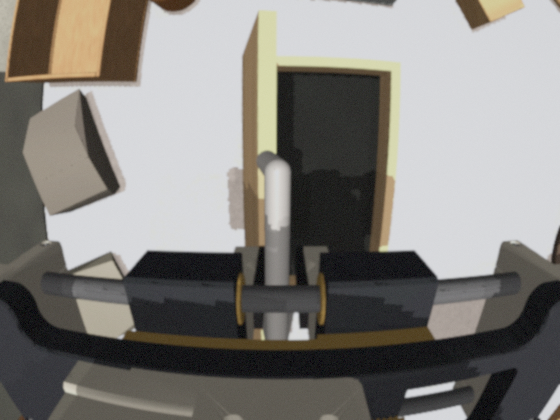

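```bash
python3 -m handwheel '[[[0.024,0,0,0,0],[0.03,0,0,0,0],[0.035,0,0,0,0],[0.035,0,0,0,0],[0.035,0,0,-0.01,0],[0.035,0,0,-0.03,0],[0.035,0.001,0,-0.07,0],[0.035,0.002,0,-0.1,0],[0.035,0.002,0,-0.1,0],[0.035,0.002,0,-0.1,0]]]'
python3 - <<'E'
from h import *
go([.524,.35,.25],-172.7)
cv2.imwrite("pics/w23.png",grab_frame("wrist"));cv2.imwrite("pics/s23.png",cv2.resize(grab_frame("scene")[130:300,170:420],None,fx=3,fy=3,interpolation=cv2.INTER_CUBIC))
E
```

```text
t: 31.48
eef_pos: [0.5643, -0.0185, 0.3355]
ee_rot: [-3.133, 0.046, -3.01]
force: [-0.2, -0.7, -1.1]
width: 0.035
t=31.5 pos [ 0.5643 -0.0185  0.3355] rpy [-179.5     2.63 -172.46] q6 -0.20 w 0.0350 F [-0.2 -0.7 -1.1] | shift [-0.0045  0.3713  0.0826] turn 0.24
```

View pics/s23.png

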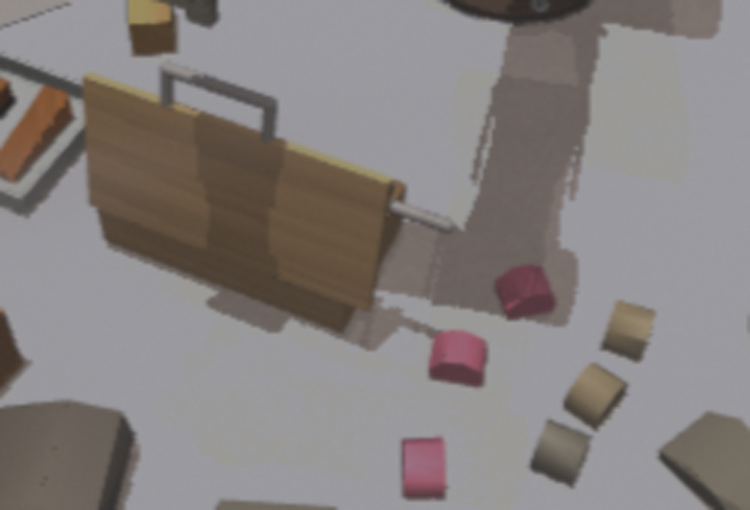

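Lid is propped on the stay by itself, with nothing touching it. Now the samples: three tan/grey stones at scene px (380,240), (368,261), (357,281). The pink ones at (345,227), (323,249), (311,286) are look-alikes. Closer look.

```bash
python3 -m handwheel '[[[0.06,-0.002,0.03,0,0],[0.06,-0.004,0.07,0,4],[0.07,-0.005,0.11,0,11],[0.07,-0.005,0.15,0,18],[0.07,-0.01,0.19,0.01,25],[0.07,-0.015,0.23,0.02,32],[0.07,-0.02,0.27,0.04,39],[0.07,-0.02,0.31,0.05,46],[0.07,-0.02,0.34,0.06,53],[0.07,-0.02,0.37,0.08,60],[0.07,-0.02,0.37,0.08,67],[0.07,-0.02,0.37,0.08,74],[0.07,-0.02,0.37,0.08,81],[0.07,-0.02,0.37,0.08,88],[0.07,-0.02,0.37,0.08,95],[0.07,-0.02,0.37,0.08,102],[0.07,-0.02,0.37,0.08,104.9],[0.07,-0.02,0.37,0.08,104.9],[0.07,-0.02,0.37,0.08,104.9]]]'
python3 - <<'E'
from h import *
go([.524,.35,.25],82.7)
cv2.imwrite("pics/w24.png",grab_frame("wrist"))
E
```

```text
t: 33.17
eef_pos: [0.5377, 0.3502, 0.2491]
ee_rot: [3.101, -0.0, 1.444]
force: [0.3, 0.3, 0.3]
width: 0.0698
t=33.2 pos [0.5377 0.3502 0.2491] rpy [ 1.7765e+02 -2.0000e-02  8.2740e+01] q6 -2.61 w 0.0698 F [0.3 0.3 0.3] | shift [-0.002  -0.0135 -0.0015] turn 0.04
```

View pics/w24.png

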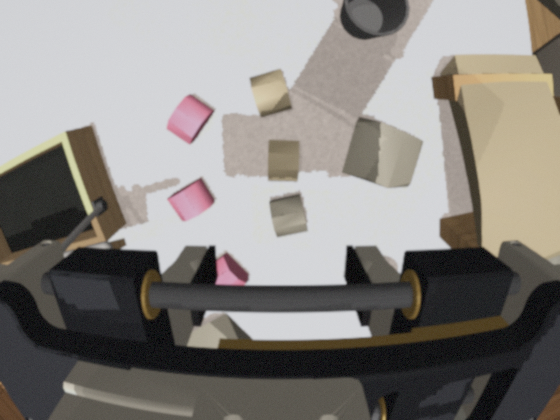

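Run:
```python
import cv2
i=cv2.imread("pics/w24.png");cv2.imwrite("pics/w24c.png",cv2.resize(i[50:250,150:340],None,fx=3,fy=3,interpolation=cv2.INTER_CUBIC))
```

```text
(no output)
```

View pics/w24c.png

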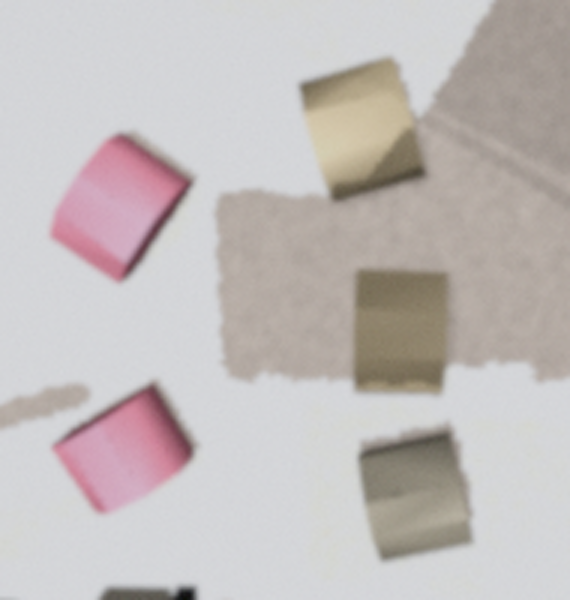

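Run:
```python
from h import *
import pickle
s=arm.get_state()
for n,uv in (("near",(150+362/3,50+128/3)),("mid",(150+401/3,50+330/3)),("grey",(150+415/3,50+495/3))): print(n,uv,on_z("wrist",uv,.036,s))
# edges of each in px
for n,a,b in (("near",(318,140),(408,118)),("mid",(357,330),(444,330)),("grey",(370,508),(460,486))):
    A=on_z("wrist",(150+a[0]/3,50+a[1]/3),.02,s);B=on_z("wrist",(150+b[0]/3,50+b[1]/3),.02,s);d=B-A;print(n,"w",np.hypot(*d[:2]),"dir",np.degrees(np.arctan2(d[1],d[0])),(A+B)/2)
go([.525,.354,.006],82)
```

```text
near (270.6666666666667, 92.66666666666666) [0.44774201 0.35076431 0.036     ]
mid (283.66666666666663, 160.0) [0.52584795 0.35534965 0.036     ]
grey (288.33333333333337, 215.0) [0.59331817 0.35255554 0.036     ]
near w 0.03568440805200054 dir 96.31045794335138 [0.44779945 0.35064547 0.02      ]
mid w 0.03469079227480079 dir 82.71890076152853 [0.52890408 0.35494567 0.02      ]
grey w 0.03902584496865836 dir 97.31469428790993 [0.60028868 0.35204856 0.02      ]
t=33.2 pos [0.5378 0.3503 0.2493] rpy [ 1.7764e+02 -4.0000e-02  8.2750e+01] q6 -2.61 w 0.0702 F [0.2 0.1 0.7] | shift [ 0.0019 -0.0231  0.2425] turn 0.75
```

```bash
python3 -m handwheel '[[[0.058,0.002,-0.005,0.04,0.7],[0.058,0.002,-0.01,0.08,0.7],[0.058,0.003,-0.0226,0.12,0.7],[0.058,0.003,-0.0226,0.16,0.7],[0.058,0.003,-0.0226,0.195,0.7],[0.058,0.003,-0.0226,0.22,0.7],[0.058,0.003,-0.0226,0.235,0.7],[0.058,0.003,-0.0226,0.2425,0.7],[0.058,0.003,-0.0226,0.2425,0.7],[0.03,0.003,-0.0226,0.2425,0.7],[0.03,0.003,-0.0226,0.2425,0.7],[0.03,0.003,-0.0226,0.2425,0.7],[0.03,0.003,-0.0226,0.2425,0.7],[0.03,0.003,-0.0226,0.2425,0.7],[0.03,0.003,-0.0226,0.2425,0.7],[0.03,0.003,-0.0226,0.235,0.7],[0.03,0.003,-0.0226,0.215,0.7],[0.03,0.003,-0.0226,0.195,0.7],[0.03,0.003,-0.0226,0.195,0.7]]]' 35
python3 - <<'E'
from h import *
go([.525,.354,.3],82.7)
cv2.imwrite("pics/w25.png",grab_frame("wrist"))
E
```

```text
t: 34.8
eef_pos: [0.5252, 0.3569, 0.0577]
ee_rot: [3.097, -0.005, 1.433]
force: [0.7, 0.4, -1.8]
width: 0.0359
t=34.8 pos [0.5252 0.3569 0.0577] rpy [177.46  -0.31  82.1 ] q6 -2.67 w 0.0359 F [ 0.7  0.4 -1.8] | shift [-0.0016  0.011  -0.242 ] turn -0.6
```

View pics/w25.png

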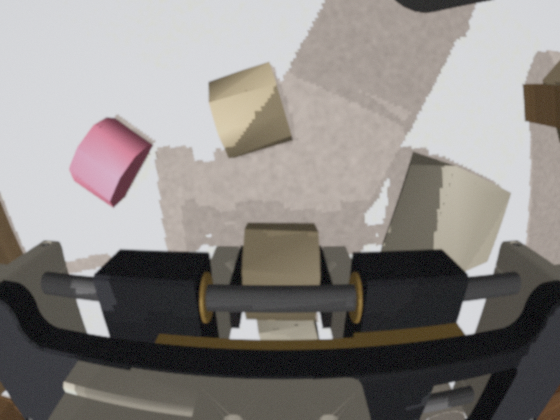

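Held, width 35.9 mm → stone_c. Carrying over the case.

```bash
cat >> h.py <<'E'
def case(x,y):
    C=np.array([.5296,-.0231]);a=np.radians(7.3)
    return C+np.array([np.cos(a)*x-np.sin(a)*y,np.sin(a)*x+np.cos(a)*y])/1000
E
python3 - <<'E'
from h import *
for y in(-75,0,75):print(y,case(-25,y))
go([*case(-25,-75),.25],82.7)
E
```

```text
-75 [ 0.51433248 -0.1006687 ]
0 [ 0.50480264 -0.02627662]
75 [0.49527279 0.04811547]
t=34.9 pos [0.5246 0.3564 0.056 ] rpy [177.52  -0.27  82.07] q6 -2.67 w 0.0359 F [ 0.1  0.1 -2.1] | shift [-0.4532  0.0614 -0.1937] turn -0.63
```

```bash
python3 -m handwheel '[[[0.03,0,0,-0.03,0],[0.03,0,0,-0.07,0],[0.03,0,0,-0.11,0],[0.03,0,0,-0.15,0],[0.03,0,0.003,-0.18,0],[0.03,-0.02,0.005,-0.194,0],[0.03,-0.05,0.01,-0.194,0],[0.03,-0.085,0.015,-0.194,0],[0.03,-0.12,0.02,-0.194,-0.6],[0.03,-0.16,0.025,-0.194,-0.6],[0.03,-0.2,0.03,-0.194,-0.6],[0.03,-0.24,0.035,-0.194,-0.6],[0.03,-0.28,0.04,-0.194,-0.6],[0.03,-0.32,0.045,-0.194,-0.6],[0.03,-0.36,0.05,-0.194,-0.6],[0.03,-0.4,0.055,-0.194,-0.6],[0.03,-0.43,0.058,-0.194,-0.6],[0.03,-0.453,0.061,-0.194,-0.6],[0.03,-0.453,0.061,-0.194,-0.6],[0.03,-0.453,0.061,-0.194,-0.6]]]'
python3 - <<'E'
from h import *
go([*case(-25,-75),.03],82.7)
cv2.imwrite("pics/w26.png",grab_frame("wrist"));cv2.imwrite("pics/s26.png",cv2.resize(grab_frame("scene")[80:300,150:420],None,fx=2.5,fy=2.5,interpolation=cv2.INTER_CUBIC))
E
```

```text
t: 36.52
eef_pos: [0.5132, -0.1016, 0.2494]
ee_rot: [3.1, -0.004, 1.44]
force: [0.7, -0.0, -2.4]
width: 0.0358
t=36.5 pos [ 0.5132 -0.1016  0.2494] rpy [177.61  -0.25  82.49] q6 -1.89 w 0.0358 F [ 0.7 -0.  -2.4] | shift [ 1.000e-04 -8.100e-03  2.192e-01] turn -0.21
```

View pics/w26.png

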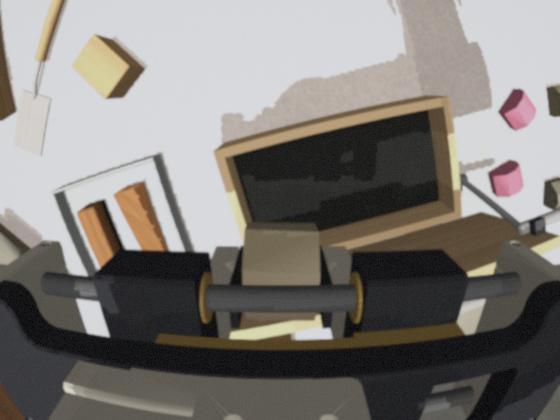

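View pics/s26.png

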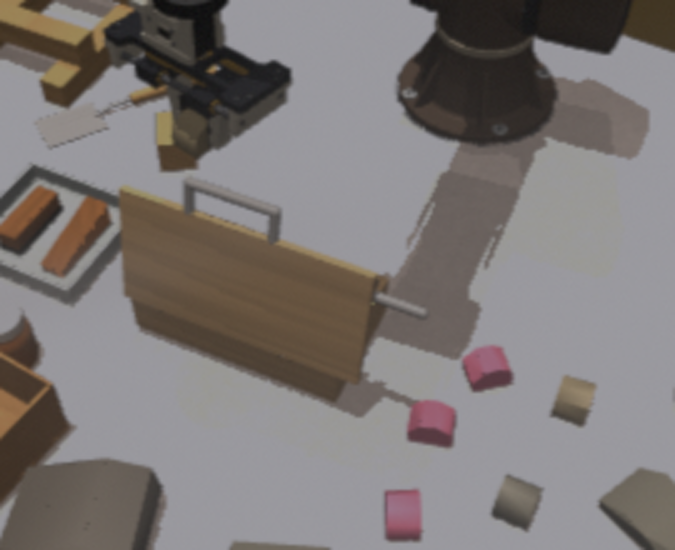

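The case's y axis is at 97.3°, so I need a further 14.8° turn (the wrist view shows it); correcting before going down.

```bash
python3 -m handwheel '[[[0.03,0,-0.008,0,-5],[0.03,0,-0.008,0.0,-10],[0.03,0,-0.008,0.0,-14.8],[0.03,0,-0.008,0.03,-14.8],[0.03,0,-0.008,0.06,-14.8],[0.03,0,-0.008,0.09,-14.8],[0.03,0,-0.008,0.12,-14.8],[0.03,0,-0.008,0.14,-14.8],[0.03,0,-0.008,0.15,-14.8],[0.03,0,-0.008,0.15,-14.8],[0.03,0,-0.008,0.15,-14.8]]]'
python3 - <<'E'
from h import *
go([*case(-25,-75),.0285],97.3)
cv2.imwrite("pics/w27.png",grab_frame("wrist"))
E
```

```text
t: 37.53
eef_pos: [0.5125, -0.0987, 0.0999]
ee_rot: [3.1, 0.007, 1.702]
force: [-0.0, -0.2, -0.9]
width: 0.0357
t=37.5 pos [ 0.5125 -0.0987  0.0999] rpy [177.61   0.39  97.5 ] q6 -1.64 w 0.0357 F [-0.  -0.2 -0.9] | shift [-0.0017 -0.0014  0.0714] turn 0.2
```

View pics/w27.png

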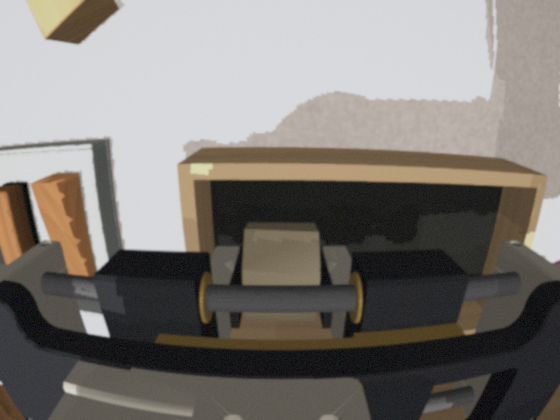

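```bash
python3 -m handwheel '[[[0.03,0.001,-0.001,0.03,0],[0.03,0.001,-0.001,0.05,0],[0.03,0.001,-0.001,0.062,0],[0.03,0.001,-0.001,0.069,0],[0.03,0.001,-0.001,0.071,0],[0.03,0.001,-0.001,0.071,0],[0.046,0.001,-0.001,0.071,0],[0.046,0.001,-0.001,0.071,0],[0.046,0.001,-0.001,0.071,0],[0.046,0.001,-0.001,0.071,0],[0.046,0.001,-0.001,0.05,0],[0.046,0.001,-0.001,0.02,0],[0.046,0.001,-0.001,-0.02,0],[0.046,0.001,-0.001,-0.06,0],[0.046,0.001,-0.001,-0.1,0],[0.046,0.001,-0.001,-0.14,0],[0.046,0.001,-0.001,-0.15,0],[0.046,0.001,-0.001,-0.15,0],[0.046,0.001,-0.001,-0.15,0]]]'
python3 - <<'E'
from h import *
go([.447,.351,.25],98)
cv2.imwrite("pics/w28.png",grab_frame("wrist"))
E
```

```text
t: 39.17
eef_pos: [0.5055, -0.0976, 0.2515]
ee_rot: [3.095, 0.006, 1.701]
force: [-0.1, -0.6, -1.0]
width: 0.0459
t=39.2 pos [ 0.5055 -0.0976  0.2515] rpy [177.36   0.37  97.49] q6 -1.64 w 0.0459 F [-0.1 -0.6 -1. ] | shift [ 0.4524  0.0005 -0.0014] turn -0.51
```

View pics/w28.png

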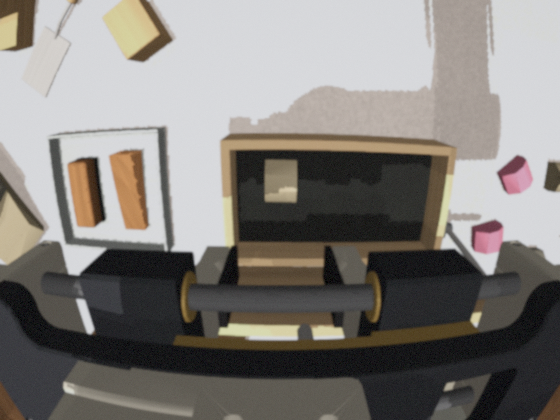

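Stone_c lies flat in the case (px 281,180). Next stone.

```bash
python3 -m handwheel '[[[0.058,0.04,0,0,0],[0.058,0.08,0,0,0],[0.058,0.12,0,0,0],[0.058,0.16,0,0,0],[0.058,0.2,0,0,0],[0.058,0.24,0,0,0],[0.058,0.28,0,0,0],[0.058,0.32,0.01,0,0],[0.058,0.36,0.02,0,0],[0.058,0.4,0.03,0,0],[0.058,0.43,0.045,0,-0.5],[0.058,0.452,0.055,0,-0.5],[0.058,0.452,0.055,0,-0.5],[0.058,0.452,0.055,0,-0.5],[0.058,0.452,0.055,0,-0.5]]]'
python3 - <<'E'
from h import *
s=arm.get_state();go([.447,.351,.006],98)
for p in([.447,.351,.036],[.594,.352,.036]):print(projw(p,s))
cv2.imwrite("pics/w29.png",grab_frame("wrist"))
E
```

```text
t: 40.47
eef_pos: [0.5, 0.357, 0.248]
ee_rot: [3.1, 0.009, 1.71]
force: [-1.2, 0.6, -0.2]
width: 0.0581
t=40.5 pos [0.5   0.357 0.248] rpy [177.63   0.52  97.99] q6 -2.41 w 0.0581 F [-1.2  0.6 -0.2] | shift [ 0.0036 -0.0633  0.2396] turn -0.01
[284.01549511 124.65693292]
[268.19754425 243.54360239]
```

View pics/w29.png

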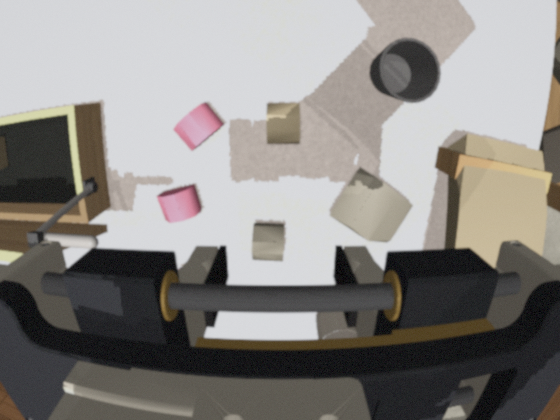

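```bash
python3 -c "
from h import *
print(on_z('top',(142,268),.035), on_z('top',(145,267),.07),on_z('top',(155,267),.07),on_z('top',(143,256),.07))"
```

```text
[0.3557454 0.475988  0.035    ] [0.35810583 0.4575246  0.07      ] [0.35743102 0.42550316 0.07      ] [0.39340474 0.46440626 0.07      ]
```

```bash
python3 -m handwheel '[[[0.058,0.003,-0.03,0.02,0],[0.058,0.0036,-0.063,0.05,0],[0.058,0.0036,-0.063,0.09,0],[0.058,0.0036,-0.063,0.13,0],[0.058,0.0036,-0.063,0.17,0],[0.058,0.0036,-0.063,0.2,0],[0.058,0.0036,-0.063,0.22,0],[0.058,0.0036,-0.063,0.232,0],[0.058,0.0036,-0.063,0.236,0],[0.058,0.0036,-0.063,0.236,0],[0.03,0.0036,-0.063,0.236,0],[0.03,0.0036,-0.063,0.236,0],[0.03,0.0036,-0.063,0.236,0],[0.03,0.0036,-0.063,0.236,0],[0.03,0.0036,-0.063,0.236,0],[0.03,0.0036,-0.063,0.236,0],[0.03,0.0036,-0.063,0.23,0],[0.03,0.0036,-0.063,0.21,0],[0.03,0.0036,-0.063,0.19,0],[0.03,0.0036,-0.063,0.19,0]]]' 35
python3 - <<'E'
from h import *
go([*case(-25,0),.25],97.3)
cv2.imwrite("pics/w30.png",grab_frame("wrist"))
E
```

```text
t: 42.18
eef_pos: [0.4466, 0.3529, 0.06]
ee_rot: [3.096, 0.005, 1.711]
force: [-0.2, 0.1, -0.7]
width: 0.0379
t=42.2 pos [0.4466 0.3529 0.06  ] rpy [177.37   0.26  98.02] q6 -2.51 w 0.0379 F [-0.2  0.1 -0.7] | shift [-0.3845  0.0134 -0.1879] turn 0.72
```

View pics/w30.png

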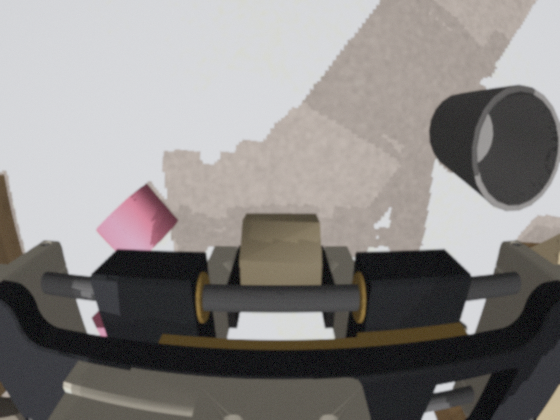

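Width 37.9 → stone_a held. Carrying to the middle of the case.

```bash
python3 -m handwheel '[[[0.03,0,0,-0.03,0],[0.03,0,0,-0.07,0],[0.03,0,0,-0.11,0],[0.03,0,0,-0.15,0],[0.03,-0.01,0,-0.18,0],[0.03,-0.03,0.002,-0.188,0],[0.03,-0.06,0.003,-0.188,0],[0.03,-0.1,0.004,-0.188,0.7],[0.03,-0.14,0.005,-0.188,0.7],[0.03,-0.18,0.006,-0.188,0.7],[0.03,-0.22,0.008,-0.188,0.7],[0.03,-0.26,0.009,-0.188,0.7],[0.03,-0.3,0.01,-0.188,0.7],[0.03,-0.34,0.012,-0.188,0.7],[0.03,-0.37,0.013,-0.188,0.7],[0.03,-0.3845,0.013,-0.188,0.7],[0.03,-0.3845,0.013,-0.188,0.7],[0.03,-0.3845,0.013,-0.188,0.7]]]'
python3 - <<'E'
from h import *
go([*case(-25,0),.1],97.3)
cv2.imwrite("pics/w31.png",grab_frame("wrist"))
E
```

```text
t: 43.73
eef_pos: [0.5034, -0.0277, 0.2478]
ee_rot: [3.098, 0.004, 1.695]
force: [-0.5, 1.2, -2.3]
width: 0.0376
t=43.7 pos [ 0.5034 -0.0277  0.2478] rpy [177.52   0.25  97.14] q6 -1.80 w 0.0376 F [-0.5  1.2 -2.3] | shift [ 0.0018 -0.0048  0.1477] turn -0.16
```

View pics/w31.png

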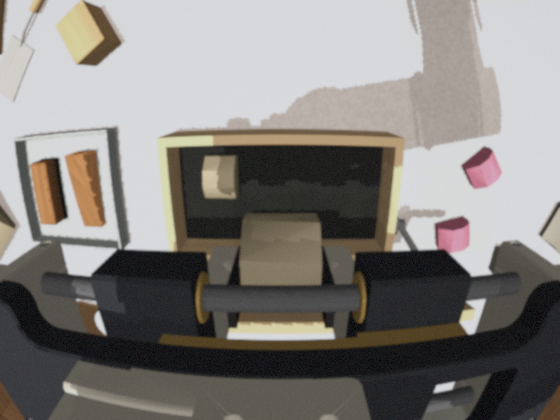

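```bash
python3 -m handwheel '[[[0.03,0.002,-0.001,0.03,0],[0.03,0.002,-0.003,0.07,0],[0.03,0.002,-0.005,0.11,0],[0.03,0.002,-0.006,0.15,0],[0.03,0.002,-0.007,0.18,0],[0.03,0.002,-0.0075,0.2,0],[0.03,0.002,-0.0075,0.21,0],[0.03,0.002,-0.0075,0.216,0],[0.03,0.002,-0.0075,0.216,0],[0.048,0.002,-0.0075,0.216,0],[0.048,0.002,-0.0075,0.216,0],[0.048,0.002,-0.0075,0.216,0],[0.048,0.002,-0.0075,0.216,0],[0.048,0.002,-0.0075,0.19,0],[0.048,0.002,-0.0075,0.15,0],[0.048,0.002,-0.0075,0.1,0],[0.048,0.002,-0.0075,0.05,0],[0.048,0.002,-0.005,0,0],[0.048,0.002,-0.005,0,0],[0.048,0.002,-0.005,0,0]]]'
python3 - <<'E'
from h import *
go([.594,.352,.25],97)
cv2.imwrite("pics/w32.png",grab_frame("wrist"))
E
```

```text
t: 45.45
eef_pos: [0.5012, -0.0252, 0.2548]
ee_rot: [3.087, 0.004, 1.697]
force: [0.8, 0.4, -0.1]
width: 0.0478
t=45.5 pos [ 0.5012 -0.0252  0.2548] rpy [176.85   0.21  97.25] q6 -1.81 w 0.0478 F [ 0.8  0.4 -0.1] | shift [0.3625 0.1393 0.0112] turn 0.25
```

View pics/w32.png

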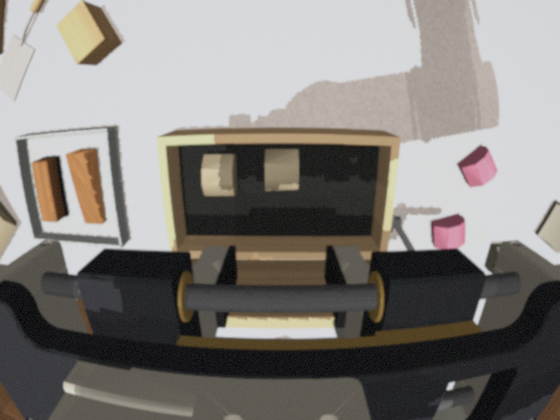

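```bash
python3 -m handwheel '[[[0.06,0.04,0,0,0],[0.06,0.08,0,0,0],[0.06,0.12,0,0,0],[0.06,0.16,0,0,0],[0.06,0.2,0,0,0],[0.06,0.24,0.01,0,0],[0.06,0.28,0.03,0,0],[0.06,0.31,0.06,0.0,0],[0.06,0.34,0.09,0.005,0],[0.06,0.3625,0.12,0.01,0],[0.06,0.3625,0.155,0.01,0],[0.06,0.3625,0.155,0.01,0],[0.06,0.3625,0.155,0.01,0],[0.06,0.3625,0.155,0.01,0]]]'
python3 - <<'E'
from h import *
s=arm.get_state();go([.594,.352,.008],97)
print(projw([.594,.352,.036],s))
cv2.imwrite("pics/w33.png",grab_frame("wrist"))
E
```

```text
t: 46.67
eef_pos: [0.6079, 0.3534, 0.2467]
ee_rot: [3.093, 0.005, 1.696]
force: [-0.3, 1.1, 0.3]
width: 0.0603
t=46.7 pos [0.6079 0.3534 0.2467] rpy [177.21   0.26  97.18] q6 -2.28 w 0.0603 F [-0.3  1.1  0.3] | shift [ 0.0015 -0.0256  0.2377] turn 0.18
[282.23508842 157.90508139]
```

View pics/w33.png

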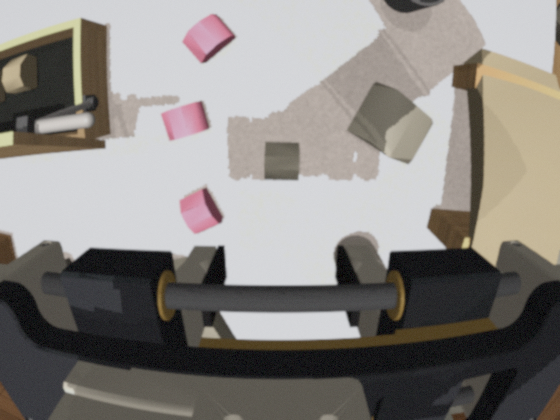

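```bash
python3 -m handwheel '[[[0.06,0.001,-0.012,0.04,0],[0.06,0.0015,-0.025,0.08,0],[0.06,0.0015,-0.0256,0.12,0],[0.06,0.0015,-0.0256,0.16,0],[0.06,0.0015,-0.0256,0.195,0],[0.06,0.0015,-0.0256,0.22,0],[0.06,0.0015,-0.0256,0.232,0],[0.06,0.0015,-0.0256,0.2377,0],[0.06,0.0015,-0.0256,0.2377,0],[0.03,0.0015,-0.0256,0.2377,0],[0.03,0.0015,-0.0256,0.2377,0],[0.03,0.0015,-0.0256,0.2377,0],[0.03,0.0015,-0.0256,0.2377,0],[0.03,0.0015,-0.0256,0.2377,0],[0.03,0.0015,-0.0256,0.2377,0],[0.03,0.0015,-0.0256,0.23,0],[0.03,0.0015,-0.0256,0.21,0],[0.03,0.0015,-0.0256,0.19,0],[0.03,0.0015,-0.0256,0.19,0]]]' 35
python3 - <<'E'
from h import *
go([*case(-25,75),.25],97.3)
cv2.imwrite("pics/w34.png",grab_frame("wrist"))
E
```

```text
t: 48.3
eef_pos: [0.5933, 0.3537, 0.0613]
ee_rot: [3.087, 0.001, 1.697]
force: [0.8, 0.7, -0.5]
width: 0.04
t=48.3 pos [0.5933 0.3537 0.0613] rpy [1.7686e+02 4.0000e-02 9.7250e+01] q6 -2.32 w 0.0400 F [ 0.8  0.7 -0.5] | shift [-0.2909 -0.1253 -0.1957] turn -0.05
```

View pics/w34.png

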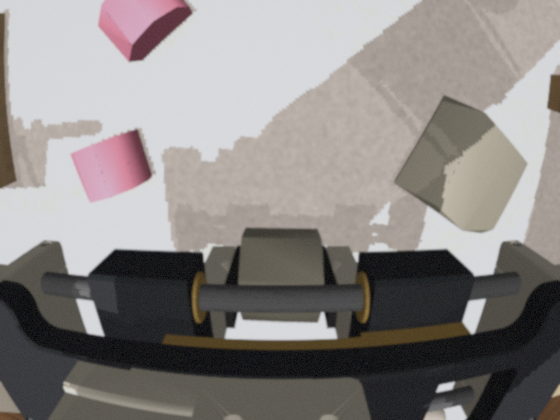

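Width 40.0 → stone_b; the three widths match all three samples. Carrying it in, first back toward the robot, then over.

```bash
python3 -m handwheel '[[[0.03,0,0,-0.03,0],[0.03,0,0,-0.07,0],[0.03,0,0,-0.11,0],[0.03,0,0,-0.15,0],[0.03,0,-0.01,-0.185,0],[0.03,0,-0.04,-0.196,0],[0.03,-0.01,-0.07,-0.196,0],[0.03,-0.03,-0.1,-0.196,0],[0.03,-0.05,-0.12,-0.196,0],[0.03,-0.09,-0.125,-0.196,0],[0.03,-0.13,-0.125,-0.196,0],[0.03,-0.17,-0.125,-0.196,0],[0.03,-0.21,-0.125,-0.196,0],[0.03,-0.25,-0.125,-0.196,0],[0.03,-0.28,-0.125,-0.196,0],[0.03,-0.291,-0.125,-0.196,0],[0.03,-0.291,-0.125,-0.196,0],[0.03,-0.291,-0.125,-0.196,0]]]'
python3 - <<'E'
from h import *
go([*case(-25,75),.03],97.3)
cv2.imwrite("pics/w35.png",grab_frame("wrist"))
E
```

```text
t: 49.85
eef_pos: [0.4947, 0.0472, 0.2484]
ee_rot: [3.089, 0.001, 1.695]
force: [0.4, 0.3, -1.2]
width: 0.0399
t=49.9 pos [0.4947 0.0472 0.2484] rpy [1.7699e+02 5.0000e-02 9.7100e+01] q6 -1.96 w 0.0399 F [ 0.4  0.3 -1.2] | shift [ 0.001  -0.0108  0.2182] turn -0.2
```

View pics/w35.png

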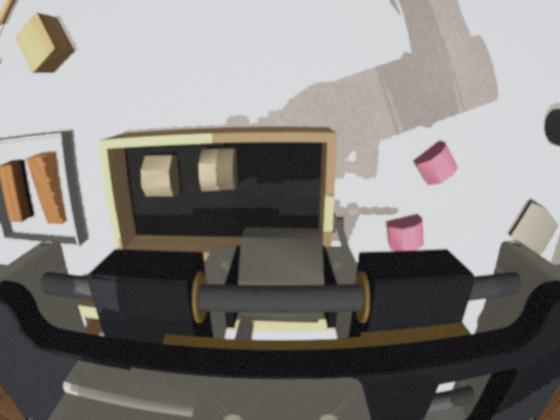

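```bash
python3 -m handwheel '[[[0.03,-0.004,-0.001,0.03,0],[0.03,-0.004,-0.003,0.06,0],[0.03,-0.004,-0.005,0.09,0],[0.03,-0.004,-0.006,0.12,0],[0.03,-0.004,-0.007,0.14,0],[0.03,-0.004,-0.0075,0.15,0],[0.03,-0.004,-0.0075,0.15,0],[0.03,-0.004,-0.0075,0.15,0]]]'
python3 - <<'E'
from h import *
go([*case(-25,70),.03],97.3)
cv2.imwrite("pics/w36.png",grab_frame("wrist"))
E
```

```text
t: 50.57
eef_pos: [0.4956, 0.0447, 0.098]
ee_rot: [3.09, 0.002, 1.698]
force: [0.7, 0.1, -0.5]
width: 0.0398
t=50.6 pos [0.4956 0.0447 0.098 ] rpy [1.7705e+02 9.0000e-02 9.7260e+01] q6 -1.97 w 0.0398 F [ 0.7  0.1 -0.5] | shift [-0.0015 -0.0034  0.0679] turn -0.04
```

View pics/w36.png

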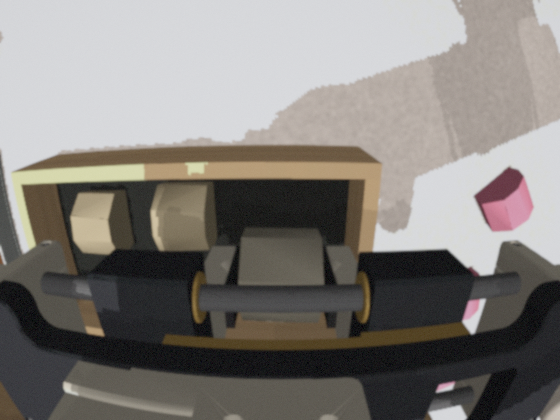

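Run:
```python
from h import *
s=arm.get_state();Rt=Ro.from_euler('xyz',s["ee_rot"]).as_matrix()
for n,uv,z in(("stone_a right top",(216,190),.058),("stone_a right low",(216,215),.04),("wall inner rim",(361,190),.065),("wall inner rim2",(361,240),.065),("fingerL out",(205,262),s["eef_pos"][2]),("fingerR out",(357,262),s["eef_pos"][2]),("stone_a left",(152,215),.05),("front wall inner",(280,180),.065)):
    X=on_z("wrist",uv,z,s);print(n,(Rt.T@(X-s["eef_pos"])*1000).round(1))
```

```text
stone_a right top [-41.4 -29.2  39.4]
stone_a right low [-46.4  -6.2  58.6]
wall inner rim [ 48.4 -30.9  32.2]
wall inner rim2 [51.5  2.9 34. ]
fingerL out [-42.2   1.5   0.1]
fingerR out [41.1  1.7  0. ]
stone_a left [-91.   -9.4  48.5]
front wall inner [ -1.1 -37.   31.9]
```

```bash
python3 -m handwheel '[[[0.03,0.003,-0.001,0.015,0],[0.03,0.003,-0.002,0.03,0],[0.03,0.003,-0.003,0.045,0],[0.03,0.003,-0.0034,0.057,0],[0.03,0.003,-0.0034,0.064,0],[0.03,0.003,-0.0034,0.067,0],[0.03,0.003,-0.0034,0.067,0]]]'
python3 -c "
from h import *
go([*case(-25,73),.03],97.3)"
```

```text
t: 51.2
eef_pos: [0.4963, 0.0481, 0.032]
ee_rot: [3.088, 0.001, 1.698]
force: [-0.5, -1.2, -1.4]
width: 0.0399
t=51.2 pos [0.4963 0.0481 0.032 ] rpy [1.7694e+02 6.0000e-02 9.7280e+01] q6 -1.98 w 0.0399 F [-0.5 -1.2 -1.4] | shift [-0.0018 -0.0012  0.0019] turn -0.02
```

```bash
python3 -m handwheel '[[[0.03,0,0,0.002,0],[0.03,0,0,0.002,0],[0.045,0,0,0.002,0],[0.045,0,0,0.002,0],[0.045,0,0,0.002,0],[0.045,0,0,0.002,0],[0.045,0,0,-0.02,0],[0.045,0,0,-0.05,0],[0.045,0,0,-0.09,0],[0.045,0,0,-0.13,0],[0.045,0,0,-0.17,0],[0.045,0,0,-0.22,0],[0.045,0,0,-0.22,0],[0.045,0,0,-0.22,0],[0.045,0,0,-0.22,0]]]'
python3 - <<'E'
from h import *
go([*case(-25,-150),.25],97.3)
cv2.imwrite("pics/w37.png",grab_frame("wrist"));cv2.imwrite("pics/s37.png",cv2.resize(grab_frame("scene")[80:300,130:420],None,fx=2.5,fy=2.5,interpolation=cv2.INTER_CUBIC))
E
```

```text
t: 52.45
eef_pos: [0.4847, 0.0469, 0.2523]
ee_rot: [3.086, -0.0, 1.698]
force: [-0.0, 0.0, -1.2]
width: 0.0449
t=52.5 pos [0.4847 0.0469 0.2523] rpy [ 1.7684e+02 -1.0000e-02  9.7270e+01] q6 -1.97 w 0.0449 F [-0.   0.  -1.2] | shift [-0.2252  0.0107  0.0028] turn -0.03
```

View pics/w37.png

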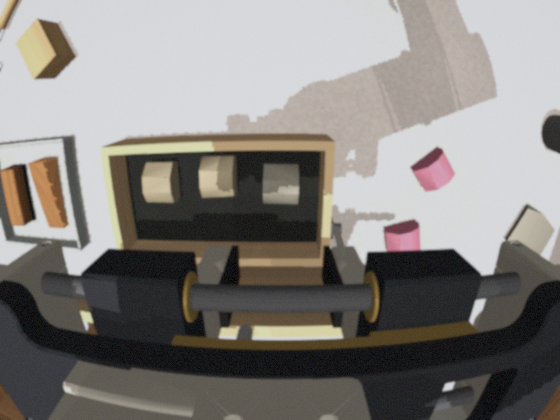

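View pics/s37.png

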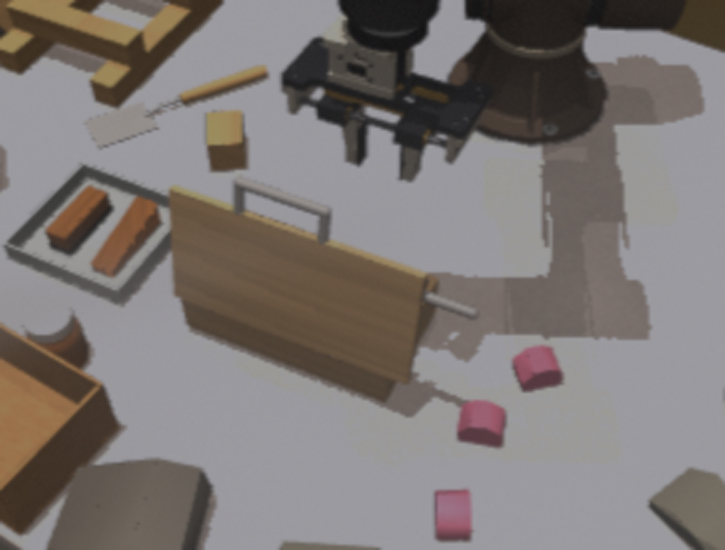

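All three stones are side by side on the mat (px 161,182; 218,176; 281,183), with the lid propped. Backing the arm off for a final top view.

```bash
python3 -m handwheel '[[[0.06,0,0,-0.03,0],[0.06,0,0,-0.06,0],[0.06,0.03,0,-0.08,0],[0.06,0.07,0,-0.08,0],[0.06,0.11,0,-0.08,0],[0.06,0.15,0,-0.08,0],[0.06,0.19,0,-0.08,0],[0.06,0.23,0,-0.08,0],[0.06,0.27,0,-0.08,0],[0.06,0.31,0,-0.08,0],[0.06,0.35,0,-0.08,0],[0.06,0.39,0,-0.08,0],[0.06,0.43,0,-0.08,0],[0.06,0.43,0,-0.08,0],[0.06,0.43,0,-0.08,0],[0.06,0.43,0,-0.08,0]]]'
python3 - <<'E'
from h import *
go([.4,.5,.3])
j=grab_frame("top");cv2.imwrite("pics/top9.png",cv2.resize(j[130:310,60:440],None,fx=2.1,fy=2.1,interpolation=cv2.INTER_CUBIC))
E
```

```text
t: 53.88
eef_pos: [0.4252, 0.4726, 0.3278]
ee_rot: [3.092, 0.004, 1.698]
force: [-1.3, 0.6, -0.8]
width: 0.0601
t=53.9 pos [0.4252 0.4726 0.3278] rpy [177.14   0.25  97.3 ] q6 -2.63 w 0.0601 F [-1.3  0.6 -0.8] | shift [ 0.0305 -0.0228  0.0265] turn None
```

View pics/top9.png

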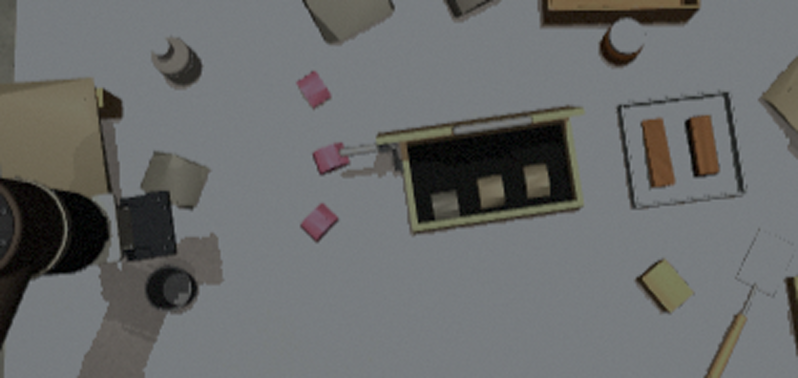

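The top view shows three stones in the case, the lid propped, wedge and block in the tray, and the bystanders and pink stones where they were. Handing in.

```bash
python3 -c "
from station import arm
print(arm.job_done())"
```

```text
the job is handed in; nothing more can be done
None
```

The job is done and handed in at about 54 s of the 210 s allowed. I moved the wedge and block from the lid into the tray and swung the lid back to its stop. I then raised the stay and brought the lid forward onto it. All three sample stones lie side by side on the case floor; their grip widths of 35.9, 37.9 and 40.0 mm match stones c, a and b.

- **Final pictures:** the top and scene views show the lid standing on the stay without the robot. The stones lie separately on the mat, wedge and block are on the tray floor, and the pink look-alikes and bystanders look unmoved.
- **Disagreement:** the handle's travel put the propped lid at about 1.35 rad rather than the stated 1.40. The stay met the lid stiffly (12 N for about 1 mm), and the lid stayed up after release.
- **Other deviations:** the tool tilted by up to about 3° over the run, with no visible effect. I also turned the first stone to the wrong yaw above the case, and corrected it before lowering.

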